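# Prise the retaining ring out of a glue-press cylinder

### The arm

A 7-joint arm with a two-finger parallel gripper is mounted at the origin on the work surface. World frame = base frame: x ahead of the robot, y to its left, z up, the work surface at z = 0. Lengths are in m, angles in rad, forces in N, time in s.
With the tool pointing down it reaches from about 0.4 to 0.875 m from the base axis. Payload 19.3 kg.
Tool frame: the origin (TCP) lies at the very end of the fingers, on their centre line; the grasp point (between the pads) lies 19 mm behind it; z points along the fingers, y is the line along which they close (so a half turn about z gives the same grasp; the last joint's range is limited). The gripper opens to 85 mm and grips with 20 to 120 N. Pads are 22 mm wide; open, the fingers measure 114 mm over their backs; the gripper's body (76 mm by 85 mm) begins 54 mm behind the grasp point. The pads swing forward as they close: fully open they stand 13 mm farther back than shut.
Start: joints at [-1.379, 0.521, -0.036, 1.599, 0.021, 1.021, -0.113], TCP at [0.162, 0.604, 0.231] pointing down, gripper open.
Joint ranges: [-2.91, 2.91], [-0.3, 2.13], [-1.5, 1.42], [0.17, 2.43], [-1.26, 4.41], [0.16, 1.93], [-2.52, 2.52]. Speed limits (rad/s): [1.89, 1.89, 2.39, 2.39, 3.01, 3.01, 3.01].

### API

Orientations are given as [roll, pitch, yaw] about the fixed x, y, z axes, in that order (R = Rz(yaw) Ry(pitch) Rx(roll)).
In Python, from workcell import monitor, viewer, bot gives the robot as it stands.
- The arm moves only by the tool move_arm, never from a script. Its arguments are lists of equal length, an entry for each row: "gripper": the opening, from 0 (shut) to 1 (fully open); "linear": the shift along the tool's x, y, z in cm, a list of three; "twist": the turn about the tool's z in degrees. A call has 1 to 8 rows; each row shifts and turns the commanded pose from where the row before left it, along the tool's axes as they then stand; what a row does not reach is not made up. A row lasts 1/10 s, in which the tool goes at most 50 mm and 8.59 degrees, less where a joint would pass 70% of its speed; a pose out of reach is approached as far as the arm can. A call with a gripper value outside its range is refused whole. The fingers move at their own pace and stop on an object; "squeeze" is the grip in N (left out, the last holds). Time passes only in rows, so rows that do not move let the fingers close. It gives the time, the measured TCP pose, the force, the opening and the grip force at its end, in the units of the state.
- monitor.observe(): the state, without advancing time (a new reading comes with each control period).
- viewer.grab_frame(name): name is "side" or "top" or "wrist"; returns a dict with "img" (420x560x3 uint8, red, green, blue), "K" (3x3 intrinsics, pixels), "eye" and "rotation" of the camera in the world. Camera axes: x right, y up, looking along -z (the intrinsics and any distortion apply to the point x, -y, -z); pixel columns grow to the right and rows downward; lengths in m; the calibration is good to about 2 mm. The wrist camera is an equidistant fisheye: a pixel r from the principal point sees the ray r / f radians off the axis. A picture is of the moment at which its call begins. There is no depth.
- bot.job_done(): hands the job in; it is judged then, once.
The state is a dict: "clock": time; "qpos": joint angles; "qd": joint speeds; "joint_efforts": joint torques, N m; "position": TCP position; "tool_rot": TCP orientation; "force": force on the tool from outside, world axes, zero at the start; "moment": the same for the moment, N m; "grip_width": finger opening in m; "finger_force": force on a finger pad.
Only numpy, scipy, OpenCV 4.12 (cv2) and the standard library are available. Lean on these libraries where they do the work, as an engineer would, in place of code of your own. Each camera call takes 0.05 s, during which the arm holds its last target. There are 200 camera calls.

### The job

The gluing press's air cylinder is in for new seals: with the hook pick, get under the turned-in tail of the wire retaining ring and lift that end up out of its groove. Then lay the pick back down on the bench, draw the whole ring out and set it down in the steel parts tray, lying flat inside. Leave the other things on the bench where they are.

Things in the scene. Friction and masses are not known exactly. Their poses are not given: they have to be found in the camera images.
- cylinder: Square aluminium air cylinder, 113 x 113 mm, upright in a plywood cradle (190 x 180 mm, wooden stops to 40 mm high) fixed to the bench. Origin on the bench under the bore's axis, z up. Flat top face at z = 72 mm. The bore's lip is 94.8 mm across; just under it a greased groove, 98 mm across, its seat at z = 65 mm, its upper side a 30 degree cone, holds the ring.
- bore_mouth (a point): Centre of the bore in the plane of the top face. In the bore lies a black end cap: a flat edge at the groove's seat level, 41 to 49 mm off the axis, on which the ring lies; inside it a round recess with its floor 18 mm below the top face; in the middle a boss with the rod end, 29 mm across, up to 8 mm below the top face.
- ring: Split ring of springy round steel wire 5 mm thick, 97.6 mm outside, about 100 g. One end is turned inward as a straight tail along the radius. The frame moves with that end: origin at the ring's centre as seated, level with the wire's underside; x from the centre along the tail to the split, z up. The 30 degree gap is clockwise of the tail, seen from above (toward -y).
- ring_tail (a point): On the tail's centre line, 28 mm from the ring's centre (the tail ends at 23 mm). Seated it is 4.5 mm below the top face, 11 mm of room under it. 6 to 12 N up here cams the end over the lip after 4 mm of rise; lifted 10 mm and let go, it stays up, the end on the top face, the tail 4 to 6 mm above seated. Then grip it here across the wire; 1 to 3 N up over 50 mm peels the ring out.
- ring_back (a point): On the wire's centre line, straight across from the split. The ring stays in the groove here until it is drawn out by the tail.
- hook_pick: Hook pick, 160 mm long, 60 to 100 g: black handle 95 mm long, 20 x 20 mm; steel shank 5 mm thick; foot bent up at the end. Origin on the handle's underside 20 mm behind its front end; x along the pick to the tip, z up; centre line at z = 10 mm, handle x -75 to 20 mm, shank to x = 75 mm, there the straight foot, 14 mm long (16 with its round end), 4 mm thick, bends 45 degrees toward +z.
- hook_foot (a point): Middle of the foot on its centre line, 7 mm past the bend. With the pick sloping 45 degrees down (its +z up) the foot is level; so held, square to the tail, it fits down into the bore beside the tail on the split's side (foot middle 13 mm short of the tail, 6 mm lower than it) with the shank clear of the lip, then slides under the tail.
- pick_grip (a point): Centre of the hook pick's handle section, 20 mm behind the handle's front end: where to grip it.
- tray: Flat open steel parts tray, 170 x 150 mm, rim 22 mm high, wall and floor 3 mm, fixed to the bench. Origin under its centre, x along the 170 mm side, z up.
- straight_pick: bystander: a second pick, same handle, but with a straight thin shank and no bent foot; not for this job
- clip1: bystander: wooden clothes-peg clip, 72 mm long, 13 mm high
- clip2: bystander: another such clip
- spanner: bystander: steel open-ended spanner, 170 mm long
- glue: bystander: jar of glue, 64 mm across, 110 mm high
Things that resemble listed ones, but are neither listed nor needed, are in the scene too. Leave any brown look-alike of the hook_pick alone.

How it is judged:
On the way:
1. the ring's tail is lifted out with the hook pick, not with the fingers (z of ring_tail in the frame of cylinder above 0.072 m and contact force between hook_pick and ring above 0.1 N and contact force between the fingers and ring below 0.1 N), for 0.1 s.
At the end, for the whole second after the job is handed in: The ring lies at rest inside the tray, tail and back both within its rim and no more than 15 mm above its underside, not tilted by more than 11 degrees; the hook pick lies at rest on the bench (centre of its handle lower than 30 mm) (x of ring_tail in the frame of tray between -0.085 and 0.085 m and y of ring_tail in the frame of tray between -0.075 and 0.075 m and z of each of ring_tail, ring_back in the frame of tray below 0.015 m and x of ring_back in the frame of tray between -0.085 and 0.085 m and y of ring_back in the frame of tray between -0.075 and 0.075 m and angle between ring's own z axis and vertical below 0.2 rad and linear speed of each of ring, hook_pick below 0.02 m/s and height (world z) of pick_grip below 0.03 m); the robot touches nothing.
It fails at once if the hook pick or the ring is dropped or thrown (falls free faster than 1 m/s) ((linear speed of hook_pick above 1 m/s and contact force between the fingers and hook_pick below 0.1 N) or (linear speed of ring above 1 m/s and contact force between each of the fingers, hook_pick, cylinder and ring below 0.1 N)).
It fails at once if one of the other things on the bench is moved by more than 30 mm (distance of any of straight_pick, clip1, clip2, spanner, glue from where it was at the start of the episode above 0.03 m).
It also fails if it takes over 67 s, if anything falls off the work surface, if the arm or the gripper's body presses on something with over 40 N, if the wrist force passes 120 N, or if a joint passes its speed limit or range.

## Working session

There is one attempt and no reset: what is moved stays moved. The work goes in short steps, Python scripts to look and compute and a tool call to move; the robot and the scene stay as the last step left them, time stands still between calls to the robot, and variables do not carry over. Pictures are saved under pics/ and viewed, at most 10 in all, crops included, and the job is handed in when it is done.

Besides the shell and the picture viewer there is one more tool, called after "Call:" as a command line: name --pt "numbers of a row" for each row, then --argument value for the rest. move_arm: Moves the arm, as the interface text tells. Its arguments: {"type":"object","properties":{"gripper":{"type":"array"},"linear":{"type":"array"},"twist":{"type":"array"},"squeeze":{"type":"number"}},"required":["gripper","linear","twist"]}

```bash
ls; mkdir -p pics
python3 - <<'E'
from workcell import monitor, viewer, bot
import cv2, numpy as np, pickle
s=monitor.observe(); print(s)
for n in ["side","top","wrist"]:
    f=viewer.grab_frame(n); pickle.dump(f,open(f"{n}.pkl","wb"))
    cv2.imwrite(f"pics/{n}0.png",f["img"][:,:,::-1]); print(n,f["K"],f["eye"],f["rotation"],f.keys())
a=[cv2.imread(f"pics/{n}0.png") for n in ["top","side"]]
E
```

```text
pics
{'clock': 0.0, 'qpos': array([-1.3792194 ,  0.52202903, -0.03633526,  1.59994406,  0.02119188,
        1.02110259, -0.11280622]), 'qd': array([ 8.78265477e-04, -3.17101974e-05,  7.39214486e-04,  4.89896268e-04,
       -1.82613682e-04,  6.22011575e-04, -3.14248230e-04]), 'joint_efforts': array([ 1.99952134e-03, -9.27110910e+01,  1.98083192e+00, -3.69941890e+01,
        1.78821216e-02,  8.29583500e-03,  3.96878204e-05]), 'position': array([0.16169513, 0.60340217, 0.23073918]), 'tool_rot': array([-3.14049623e+00,  6.60852277e-05,  2.87980098e+00]), 'force': array([ 0.713129  , -0.20299138,  0.82150735]), 'moment': array([-0.01894034, -0.02204485,  0.00349281]), 'finger_force': 0.0, 'grip_width': 0.0856741611894373}
side [[522.20399312   0.         274.15687867]
 [  0.         522.20399312 210.72484162]
 [  0.           0.           1.        ]] [-0.11327172 -0.5770925   0.93515692] [ 0.79982829 -0.01278648 -0.81050421] dict_keys(['img', 'K', 'eye', 'rotation'])
top [[439.12789994   0.         276.76347883]
 [  0.         439.12789994 209.53652764]
 [  0.           0.           1.        ]] [0.39888066 0.01242651 1.01314573] [ 0.11171753  0.0141008  -1.55708726] dict_keys(['img', 'K', 'eye', 'rotation'])
wrist [[325.1922621    0.         275.00909261]
 [  0.         325.1922621  209.43541854]
 [  0.           0.           1.        ]] [0.09302198 0.6228033  0.37330336] [-2.84983478e-01  4.14536304e-04  1.30820741e+00] dict_keys(['img', 'K', 'eye', 'rotation'])
```

View pics/top0.png

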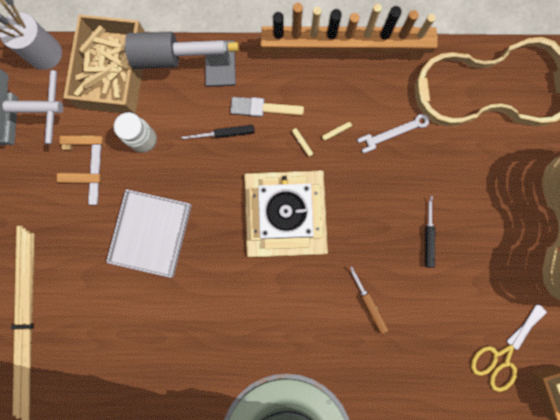

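View pics/side0.png

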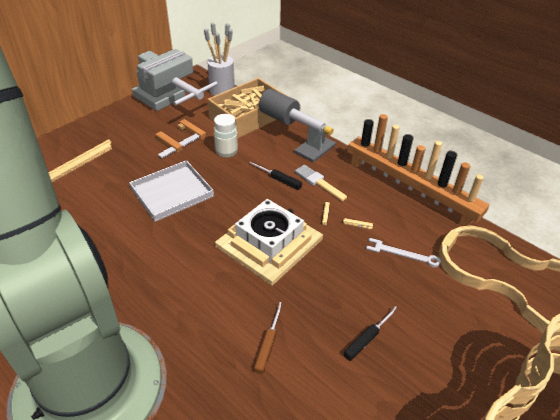

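```bash
cat > h.py <<'E'
import numpy as np, cv2, pickle
from scipy.spatial.transform import Rotation as R
def rot(r): return R.from_euler('xyz',r).as_matrix()
def ray(f,u,v):
    K=f["K"]; x=(u-K[0,2])/K[0,0]; y=(v-K[1,2])/K[1,1]
    if f.get("fish"):
        r=np.hypot(x,y); s=np.sin(r)/max(r,1e-9); d=np.array([x*s,-y*s,-np.cos(r)])
    else: d=np.array([x,-y,-1.])
    return rot(f["rotation"])@(d/np.linalg.norm(d))
def plane(f,u,v,z):
    d=ray(f,u,v); e=np.array(f["eye"]); return e+d*(z-e[2])/d[2]
def proj(f,p):
    c=rot(f["rotation"]).T@(np.asarray(p)-f["eye"]); x,y,z=c[0],-c[1],-c[2]; K=f["K"]
    if f.get("fish"):
        th=np.arctan2(np.hypot(x,y),z); n=np.hypot(x,y)+1e-12; x,y=x/n*th,y/n*th
    else: x,y=x/z,y/z
    return np.array([K[0,0]*x+K[0,2],K[1,1]*y+K[1,2]])
def load(n):
    f=pickle.load(open(n+".pkl","rb")); f["fish"]=n.startswith("wrist"); return f
def grab(n,tag):
    from workcell import viewer
    f=viewer.grab_frame(n); pickle.dump(f,open(f"{n}{tag}.pkl","wb")); f["fish"]=n=="wrist"; return f
def crop(f,u0,v0,w,h,W,H):
    return cv2.resize(f["img"][v0:v0+h,u0:u0+w],(W,H),interpolation=cv2.INTER_CUBIC)[:,:,::-1]
E
python3 - <<'E'
from h import *
t,s=load("top"),load("side")
a=crop(t,390,190,80,80,260,260); b=crop(t,175,105,90,90,260,260); c=crop(t,245,170,80,80,260,260)
d=crop(s,330,290,90,90,260,260); e=crop(s,230,135,90,90,260,260); g=crop(s,225,185,90,90,260,260)
cv2.imwrite("pics/c1.png",np.vstack([np.hstack([a,b,c]),np.hstack([d,e,g])]))
# dark handle masks
for n,f,z in(("top",t,.015),("side",s,.015)):
    m=(f["img"].max(2)<60).astype(np.uint8); cs,_=cv2.findContours(m,0,1)
    for k in cs:
        if 120<cv2.contourArea(k)<900:
            r=cv2.minAreaRect(k); bp=cv2.boxPoints(r); print(n,np.round(r[0]),np.round(r[1]),plane(f,*r[0],z).round(3))
# tray corners (bluish grey bright)
for u,v in ((122,191),(190,205),(174,276),(108,262)): print("tray",plane(t,u,v,.022).round(4))
for u,v in ((262,185),(312,185),(313,237),(261,237)): print("cyl",plane(t,u,v,.072).round(4))
E
```

```text
top [234. 131.] [ 8. 38.] [0.693 0.131 0.015]
top [278.  26.] [25.  8.] [0.955 0.031 0.015]
top [333.  24.] [ 9. 29.] [ 0.959 -0.102  0.015]
top [390.  23.] [ 9. 34.] [ 0.964 -0.237  0.015]
side [ 85. 397.] [ 31. 113.] [-0.018 -0.023  0.015]
side [360. 342.] [11. 43.] [ 0.428 -0.318  0.015]
side [ 96. 254.] [63.  7.] [0.187 0.263 0.015]
side [269. 224.] [25. 36.] [0.54  0.045 0.015]
side [286. 179.] [33.  9.] [0.691 0.129 0.015]
side [446. 169.] [ 9. 36.] [ 1.035 -0.16   0.015]
side [405. 150.] [ 9. 31.] [ 1.027 -0.029  0.015]
side [366. 133.] [ 8. 26.] [1.019 0.101 0.015]
side [10. 93.] [12. 23.] [0.377 1.06  0.015]
tray [0.5484 0.3835 0.022 ]
tray [0.5179 0.2259 0.022 ]
tray [0.3572 0.2562 0.022 ]
tray [0.3863 0.4066 0.022 ]
cyl [0.5575 0.0599 0.072 ]
cyl [ 0.5587 -0.0485  0.072 ]
cyl [ 0.4461 -0.0512  0.072 ]
cyl [0.4447 0.0601 0.072 ]
```

View pics/c1.png

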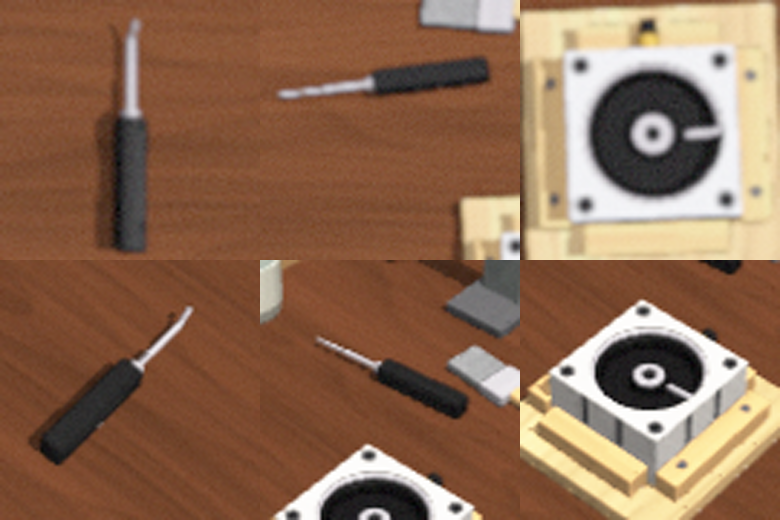

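The black pick at top (430,245) / side (365,340) has a thick shank and an upturned foot, so it is the hook pick. The black one at (235,130) has a thin straight shank, so it's the straight pick. The brown one at (373,312) is the look-alike. The tail points toward -y (top 295→307,210), with the split on its -x side.

Run:
```python
from h import *
t,s=load("top"),load("side")
im=t["img"].astype(int)
sub=im[190:275,415:445]; m=np.zeros(im.shape[:2],np.uint8); m[190:275,415:445]=(sub.max(2)<75)&((sub[:,:,0]-sub[:,:,2])<22)
ys,xs=np.nonzero(m); print(len(ys),ys.min(),ys.max(),xs.min(),xs.max())
cs,_=cv2.findContours(m,0,1);k=max(cs,key=cv2.contourArea);r=cv2.minAreaRect(k);print(r)
bp=cv2.boxPoints(r); print([plane(t,*p,.018).round(4) for p in bp])
print("shank tip",plane(t,431.5,197,.02).round(4),"bend",plane(t,430.8,203,.010).round(4))
# cylinder: white face hull
w=((im.min(2)>200)).astype(np.uint8); w2=np.zeros_like(w); w2[175:245,250:322]=w[175:245,250:322]
cs,_=cv2.findContours(cv2.morphologyEx(w2,cv2.MORPH_CLOSE,np.ones((3,3))),0,1);k=max(cs,key=cv2.contourArea);r=cv2.minAreaRect(k);print("cyl",r,[plane(t,*p,.072).round(4) for p in cv2.boxPoints(r)],plane(t,*r[0],.072))
d=np.zeros_like(w); d[188:236,262:312]=im[188:236,262:312].max(2)<90
cs,_=cv2.findContours(d,0,1);k=max(cs,key=cv2.contourArea);r=cv2.fitEllipse(cv2.convexHull(k));print("bore",r,plane(t,*r[0],.070))
print("tail",plane(t,295.2,210.9,.07),plane(t,307,210.3,.07))
```

```text
273 226 266 425 434
((429.0390625, 246.05511474609375), (8.996715545654297, 39.98539733886719), 1.5481575727462769)
[array([ 0.3874, -0.3032,  0.018 ]), array([ 0.4771, -0.3078,  0.018 ]), array([ 0.4768, -0.328 ,  0.018 ]), array([ 0.3871, -0.3233,  0.018 ])]
shank tip [ 0.543  -0.3232  0.02  ] bend [ 0.5306 -0.3246  0.01  ]
cyl ((285.46795654296875, 210.27920532226562), (52.50372314453125, 53.169734954833984), 87.45519256591797) [array([0.5569, 0.0692, 0.072 ]), array([ 0.5634, -0.046 ,  0.072 ]), array([ 0.4497, -0.0516,  0.072 ]), array([0.4432, 0.0621, 0.072 ])] [0.50289798 0.00835635 0.072     ]
bore ((285.8229675292969, 210.7169952392578), (38.089351654052734, 39.09199523925781), 111.43850708007812) [0.50217695 0.00757007 0.07      ]
tail [ 0.50202572 -0.01267802  0.07      ] [ 0.50363862 -0.03812711  0.07      ]
```

```bash
cat > plan.py <<'E'
import numpy as np
from workcell import monitor
def plan(segs, start=None):
    """segs: (x,y,z,yawdeg,n) targets in world; prints rows in tool axes (cm, deg)."""
    s=monitor.observe(); p=np.array(s["position"]); a=np.degrees(s["tool_rot"][2])
    if start is not None: p=np.array(start[:3],float); a=start[3]
    L=[];T=[]
    for *q,yaw,n in segs:
        q=np.array(q)
        for i in range(n):
            w=(q-p)/(n-i); t=round(-((yaw-a))/(n-i),1); c,sn=np.cos(np.radians(a)),np.sin(np.radians(a))
            l=[round(100*(w[0]*c+w[1]*sn),1),round(100*(w[0]*sn-w[1]*c),1),round(-100*w[2],1)]
            L.append(l);T.append(t); l=np.array(l)/100
            p=p+[l[0]*c+l[1]*sn,l[0]*sn-l[1]*c,-l[2]]; a-=t
    for i in range(0,len(L),8): print(L[i:i+8],T[i:i+8])
    print("end",p.round(4),round(a,1))
E
python3 -c "
from plan import plan
plan([(.45,.3,.23,107,10),(.46,0,.2,49,8),(.458,-.317,.10,-3,9)])"
```

```text
[[np.float64(-3.6), np.float64(-2.2), np.float64(0.0)], [np.float64(-3.8), np.float64(-1.8), np.float64(0.0)], [np.float64(-3.9), np.float64(-1.4), np.float64(0.0)], [np.float64(-4.1), np.float64(-1.0), np.float64(0.0)], [np.float64(-4.1), np.float64(-0.6), np.float64(0.0)], [np.float64(-4.2), np.float64(-0.2), np.float64(0.0)], [np.float64(-4.2), np.float64(0.2), np.float64(0.0)], [np.float64(-4.1), np.float64(0.7), np.float64(0.0)]] [np.float64(5.8), np.float64(5.8), np.float64(5.8), np.float64(5.8), np.float64(5.8), np.float64(5.8), np.float64(5.8), np.float64(5.8)]
[[np.float64(-4.0), np.float64(1.1), np.float64(0.0)], [np.float64(-4.0), np.float64(1.4), np.float64(0.1)], [np.float64(-3.6), np.float64(-1.0), np.float64(0.4)], [np.float64(-3.7), np.float64(-0.5), np.float64(0.4)], [np.float64(-3.7), np.float64(-0.0), np.float64(0.4)], [np.float64(-3.7), np.float64(0.4), np.float64(0.4)], [np.float64(-3.7), np.float64(0.9), np.float64(0.3)], [np.float64(-3.5), np.float64(1.4), np.float64(0.4)]] [np.float64(5.8), np.float64(5.8), np.float64(7.2), np.float64(7.3), np.float64(7.2), np
[... 168 characters left out ...]
4(-2.7), np.float64(2.3), np.float64(1.1)], [np.float64(-2.4), np.float64(2.5), np.float64(1.1)], [np.float64(-2.2), np.float64(2.8), np.float64(1.1)], [np.float64(-1.9), np.float64(3.0), np.float64(1.1)], [np.float64(-1.5), np.float64(3.2), np.float64(1.1)], [np.float64(-1.2), np.float64(3.3), np.float64(1.1)]] [np.float64(7.2), np.float64(7.3), np.float64(5.8), np.float64(5.8), np.float64(5.8), np.float64(5.8), np.float64(5.8), np.float64(5.7)]
[[np.float64(-0.9), np.float64(3.4), np.float64(1.1)], [np.float64(-0.5), np.float64(3.4), np.float64(1.1)], [np.float64(-0.2), np.float64(3.5), np.float64(1.2)]] [np.float64(5.8), np.float64(5.7), np.float64(5.8)]
end [ 0.4583 -0.3169  0.0999] -3.0
```

Call:
move_arm --gripper '[0.5,0.5,0.5,0.5,0.5,0.5,0.5,0.5]' --pt "-3.6 -2.2 0" --pt "-3.8 -1.8 0" --pt "-3.9 -1.4 0" --pt "-4.1 -1.0 0" --pt "-4.1 -0.6 0" --pt "-4.2 -0.2 0" --pt "-4.2 0.2 0" --pt "-4.1 0.7 0" --twist '[5.8,5.8,5.8,5.8,5.8,5.8,5.8,5.8]'

```text
clock: 0.95
position: [0.3937, 0.3595, 0.2314]
tool_rot: [-3.142, -0.0, 2.066]
force: [0.7, 0.8, 0.4]
grip_width: 0.0429
finger_force: 0.0
```

Call:
move_arm --gripper '[0.5,0.5,0.5,0.5,0.5,0.5,0.5,0.5]' --pt "-4.0 1.1 0" --pt "-4.0 1.4 0.1" --pt "-3.6 -1.0 0.4" --pt "-3.7 -0.5 0.4" --pt "-3.7 0 0.4" --pt "-3.7 0.4 0.4" --pt "-3.7 0.9 0.3" --pt "-3.5 1.4 0.4" --twist '[5.8,5.8,7.2,7.3,7.2,7.3,7.2,7.3]'

```text
clock: 1.75
position: [0.4574, 0.0738, 0.2073]
tool_rot: [3.142, -0.0, 1.103]
force: [0.5, -0.2, -0.2]
grip_width: 0.0426
finger_force: 0.0
```

Call:
move_arm --gripper '[0.5,0.5,0.5,0.5,0.5,0.5,0.5,0.5]' --pt "-3.3 1.8 0.3" --pt "-3.1 2.2 0.4" --pt "-2.7 2.3 1.1" --pt "-2.4 2.5 1.1" --pt "-2.2 2.8 1.1" --pt "-1.9 3.0 1.1" --pt "-1.5 3.2 1.1" --pt "-1.2 3.3 1.1" --twist '[7.2,7.3,5.8,5.8,5.8,5.8,5.8,5.7]'

```text
clock: 2.55
position: [0.4588, -0.2134, 0.1338]
tool_rot: [-3.142, 0.0, 0.246]
force: [1.4, 0.6, 1.3]
grip_width: 0.0423
finger_force: 0.0
```

Call:
move_arm --gripper '[0.5,0.5,0.5,0.5]' --pt "-0.9 3.4 1.1" --pt "-0.5 3.4 1.1" --pt "-0.2 3.5 1.2" --pt "0 0 0" --twist '[5.8,5.7,5.8,0]'

```text
clock: 2.95
position: [0.4567, -0.3207, 0.099]
tool_rot: [3.14, 0.002, -0.06]
force: [0.3, 1.4, -0.1]
grip_width: 0.0431
finger_force: 0.0
```

```bash
sed -i 's/L.append(l);T.append(t)/L.append([float(v) for v in l]);T.append(float(t))/' plan.py
python3 - <<'E'
from h import *
from workcell import monitor
s=monitor.observe(); print(s["position"],np.degrees(s["tool_rot"]),s["qpos"],s["clock"],s["grip_width"])
f=grab("wrist","1"); cv2.imwrite("pics/w1.png",f["img"][:,:,::-1])
print(f["eye"],f["rotation"],[proj(f,p).round() for p in ((.458,-.317,.02),(.387,-.313,.02),(.477,-.318,.02),(.53,-.321,.01))])
E
```

```text
[ 0.45674212 -0.32074097  0.09904357] [ 1.79881616e+02  1.04009229e-01 -3.46192234e+00] [ 0.05015429  0.71267389  0.66815     1.90926787 -0.63684673  0.74375195
 -0.54401851] 2.95 0.04305005695374697
[ 0.52922306 -0.32410567  0.24143879] [-2.88890676e-01 -1.26560700e-03 -1.63194096e+00] [array([271., 217.]), array([272., 302.]), array([270., 191.]), array([270., 115.])]
```

View pics/w1.png

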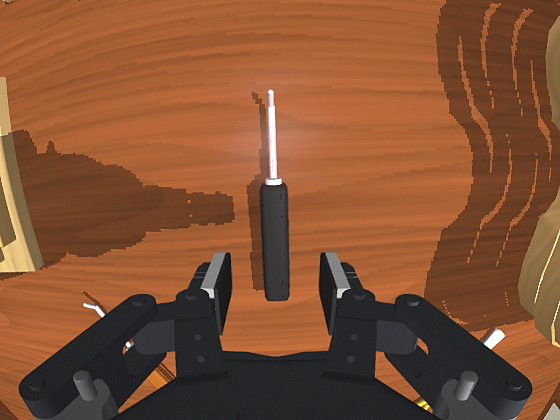

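The wrist view shows the black handle from (275,184) to (276,300), the shank up to a foot tip at (270,92), and the pads clear on both sides.

```bash
python3 - <<'E'
from h import *
f=load("wrist1")
for u,v,z in((275,184,.02),(275,298,.01),(275.5,240,.02),(272.5,150,.012),(270,95,.02)): print(plane(f,u,v,z).round(4))
E
python3 -c "
from plan import plan
plan([(.459,-.3175,.05,-3.5,3),(.459,-.3175,.003,-3.5,4)])"
```

```text
[ 0.4819 -0.3215  0.02  ]
[ 0.384  -0.3155  0.01  ]
[ 0.4402 -0.3193  0.02  ]
[ 0.5049 -0.3211  0.012 ]
[ 0.5434 -0.3219  0.02  ]
[[0.1, -0.0, 1.6], [0.0, -0.1, 1.7], [0.1, -0.0, 1.6], [-0.0, -0.0, 1.2], [-0.0, -0.0, 1.2], [-0.0, -0.0, 1.2], [-0.0, -0.0, 1.1]] [0.1, 0.1, 0.1, -0.0, -0.0, -0.0, -0.0]
end [ 0.4593 -0.3177  0.0034] -3.5
```

Call:
move_arm --gripper '[0.5,0.5,0.5,0.5,0.5,0.5,0.5]' --pt "0.1 0 2.0" --pt "0.1 0 2.0" --pt "0.1 0 2.0" --pt "0 0 1.5" --pt "0 0 1.0" --pt "0 0 0.9" --pt "0 0 0.2" --twist '[0,0,0,0,0,0,0]'

```text
clock: 3.7
position: [0.4612, -0.3166, 0.0038]
tool_rot: [-3.141, 0.0, -0.052]
force: [0.5, 0.0, 0.1]
grip_width: 0.0429
finger_force: 0.0
```

Call:
move_arm --gripper '[0.1,0.1,0.1,0.1,0.1,0.1,0.1]' --pt "0 0 0" --pt "0 0 0" --pt "0 0 0" --pt "0 0 0" --pt "0 0 0" --pt "0 0 0" --pt "0 0 0" --twist '[0,0,0,0,0,0,0]' --squeeze 60

```text
clock: 4.4
position: [0.4616, -0.3171, 0.005]
tool_rot: [3.141, -0.001, -0.053]
force: [-1.4, -0.6, 7.7]
grip_width: 0.0189
finger_force: 58.9
```

```bash
python3 -c "
from plan import plan
plan([(.461,-.317,.12,-3,4),(.47,-.1,.15,45,7),(.498,.097,.14,93,6),(.498,.092,.09,93,3)])"
```

```text
[[-0.0, -0.0, -2.9], [-0.0, -0.0, -2.9], [-0.0, -0.0, -2.9], [-0.1, -0.0, -2.8], [-0.0, -3.1, -0.4], [0.3, -3.1, -0.4], [0.7, -3.0, -0.4], [1.1, -2.9, -0.5]] [-0.0, -0.0, -0.0, -0.0, -6.9, -6.9, -6.8, -6.9]
[[1.4, -2.8, -0.4], [1.7, -2.6, -0.5], [2.0, -2.3, -0.4], [2.7, -2.0, 0.2], [2.9, -1.6, 0.2], [3.1, -1.2, 0.1], [3.2, -0.7, 0.2], [3.3, -0.3, 0.1]] [-6.8, -6.9, -6.8, -8.0, -8.0, -8.0, -8.0, -8.0]
[[3.4, 0.2, 0.2], [-0.2, -0.0, 1.7], [-0.2, -0.0, 1.6], [-0.1, -0.1, 1.7]] [-8.0, -0.0, -0.0, -0.0]
end [0.4977 0.0924 0.09  ] 93.0
```

Call:
move_arm --gripper '[0.1,0.1,0.1,0.1,0.1,0.1,0.1,0.1]' --pt "0 0 -2.9" --pt "0 0 -2.9" --pt "0 0 -2.9" --pt "0 0 -2.8" --pt "0 -3.1 -0.4" --pt "0.3 -3.1 -0.4" --pt "0.7 -3.0 -0.4" --pt "1.1 -2.9 -0.5" --twist '[0,0,0,0,-6.9,-6.9,-6.9,-6.9]'

```text
clock: 5.2
position: [0.4667, -0.1917, 0.1367]
tool_rot: [3.142, -0.0, 0.434]
force: [1.1, -0.1, -0.5]
grip_width: 0.0183
finger_force: 58.4
```

Call:
move_arm --gripper '[0.1,0.1,0.1,0.1,0.1,0.1,0.1,0.1]' --pt "1.4 -2.8 -0.4" --pt "1.7 -2.6 -0.5" --pt "2.0 -2.3 -0.4" --pt "2.7 -2.0 0.2" --pt "2.9 -1.6 0.2" --pt "3.1 -1.2 0.1" --pt "3.2 -0.7 0.2" --pt "3.3 -0.3 0.1" --twist '[-6.9,-6.9,-6.9,-8,-8,-8,-8,-8]'

```text
clock: 6.0
position: [0.493, 0.0655, 0.1416]
tool_rot: [3.141, -0.0, 1.494]
force: [0.4, 0.3, -1.0]
grip_width: 0.0185
finger_force: 58.4
```

Call:
move_arm --gripper '[0.1,0.1,0.1,0.1,0.1]' --pt "3.4 0.2 0.2" --pt "-0.2 0 1.6" --pt "-0.2 0 1.6" --pt "-0.1 -0.1 1.0" --pt "0 0 0" --twist '[-8,0,0,0,0]'

```text
clock: 6.5
position: [0.4963, 0.0923, 0.0965]
tool_rot: [-3.14, 0.001, 1.628]
force: [-0.1, 0.4, -0.1]
grip_width: 0.0184
finger_force: 58.4
```

Run:
```python
from h import *
from workcell import monitor
s=monitor.observe(); print(s["position"],np.degrees(s["tool_rot"]),s["qpos"],s["force"],s["clock"],s["grip_width"])
f=grab("side","2");g=grab("wrist","2"); cv2.imwrite("pics/s2.png",np.hstack([crop(f,170,120,190,190,400,400),crop(g,70,0,400,400,400,400)]))
```

```text
[0.49627237 0.09231819 0.09648763] [-1.79899465e+02  3.59315342e-02  9.32674417e+01] [-5.01962603e-01  5.56162243e-01  2.69274519e-01  2.03359996e+00
 -2.56624377e-01  5.85246994e-01  9.01521712e-04] [-0.05562916  0.41175141 -0.10545039] 6.5 0.0183833405843533
```

View pics/s2.png

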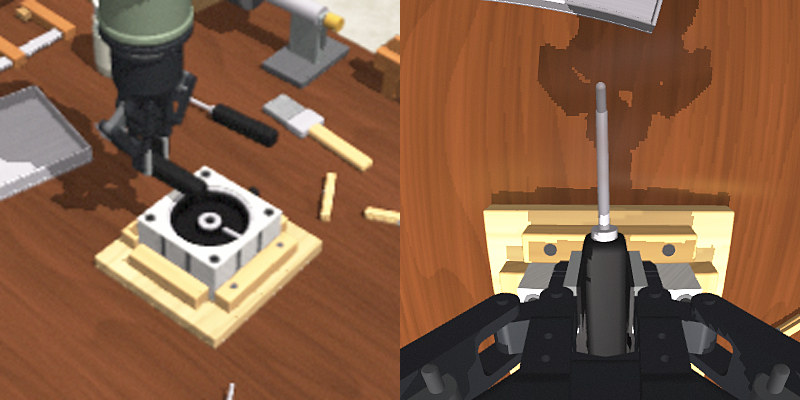

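The side crop shows the pick level in the grip, its rear over the near lip at (185,180). The wrist view shows the shank pointing away past the cradle, with the foot tip at (600,90).

Call:
move_arm --gripper '[0.1,0.1,0.1,0.1,0.1,0.1,0.1]' --pt "0 0 0.5" --pt "0 0 0.5" --pt "0 0 0.5" --pt "0 0 0.5" --pt "0 0 0.3" --pt "0 0 0.3" --pt "0 0 0.3" --twist '[0,0,0,0,0,0,0]' --squeeze 20

```text
clock: 7.3
position: [0.4982, 0.0941, 0.069]
tool_rot: [3.139, -0.002, 1.629]
force: [-0.6, 10.0, 22.6]
grip_width: 0.0186
finger_force: 64.7
```

```bash
cat > ang.py <<'E'
import sys
from h import *
from workcell import monitor
def pick_pts(s,th,off=.006):
    p=np.array(s["position"])+[0,0,off]; a=s["tool_rot"][2]; ex=np.array([np.cos(a),np.sin(a),0]); ez=np.array([0,0,1])
    ax=ex*np.cos(th)-ez*np.sin(th); up=ex*np.sin(th)+ez*np.cos(th)
    f=lambda x,z: p+ax*x+up*z
    return f(20,0) if 0 else dict(neck=f(.020,0),bend=f(.075,0),foot=f(.075+.007*.707,.007*.707),tip=f(.075+.016*.707,.016*.707))
if __name__=="__main__":
    s=monitor.observe(); f=grab("wrist",sys.argv[1]); im=f["img"].astype(int)
    print(s["position"].round(4),s["force"].round(1),s["finger_force"],s["grip_width"])
    m=((im.max(2)-im.min(2))<40)&(im.max(2)>70); m[:40]=0; m[:,:262]=0; m[:,290:]=0
    n,lab,st,c=cv2.connectedComponentsWithStats(m[:300].astype(np.uint8))
    for i in range(1,n):
        if st[i,4]>40: 
            v0=st[i,1]; print("blob",st[i],"top u",np.nonzero(lab[v0+1]==i)[0].mean())
    for d in (0,10,20,30,35,40,45,50):
        q=pick_pts(s,np.radians(d)); print(d,proj(f,q["tip"]).round(),proj(f,q["bend"]).round(),proj(f,q["neck"]).round())
E
python3 ang.py 3
```

```text
[0.4982 0.0941 0.069 ] [-0.6 10.  22.6] 64.66879963874817 0.018608756340763644
blob [ 262   89   27  153 1785] top u 275.0
0 [274.  81.] [274. 110.] [274. 236.]
10 [274.  83.] [274. 114.] [274. 234.]
20 [274.  90.] [274. 121.] [274. 233.]
30 [274. 101.] [274. 131.] [274. 234.]
35 [274. 108.] [274. 137.] [274. 234.]
40 [274. 115.] [274. 143.] [274. 235.]
45 [274. 123.] [274. 150.] [274. 237.]
50 [274. 131.] [274. 157.] [274. 238.]
```

Call:
move_arm --gripper '[0.1,0.1,0.1,0.1,0.1]' --pt "0 0 0.3" --pt "0 0 0.3" --pt "0 0 0.3" --pt "0 0 0.2" --pt "0 0 0" --twist '[0,0,0,0,0]'

```text
clock: 7.85
position: [0.4983, 0.0949, 0.058]
tool_rot: [3.139, -0.002, 1.63]
force: [-0.5, 12.5, 18.7]
grip_width: 0.0186
finger_force: 72.1
```

```bash
python3 ang.py 4
```

```text
[0.4983 0.0949 0.058 ] [-0.5 12.5 18.7] 72.05105066299438 0.018568861641092962
blob [ 263  104   25  138 1561] top u 275.0
0 [274.  81.] [274. 111.] [274. 236.]
10 [274.  83.] [274. 114.] [274. 234.]
20 [274.  91.] [274. 121.] [274. 233.]
30 [274. 102.] [274. 131.] [274. 234.]
35 [274. 108.] [274. 137.] [274. 234.]
40 [274. 115.] [274. 143.] [274. 235.]
45 [274. 123.] [274. 150.] [274. 237.]
50 [274. 131.] [274. 157.] [274. 238.]
```

Call:
move_arm --gripper '[0.1,0.1,0.1,0.1,0.1]' --pt "0 0 0.3" --pt "0 0 0.3" --pt "0 0 0.2" --pt "0 0 0.1" --pt "0 0 0" --twist '[0,0,0,0,0]'

```text
clock: 8.4
position: [0.4984, 0.095, 0.0491]
tool_rot: [3.138, -0.003, 1.63]
force: [0.9, 13.9, 17.4]
grip_width: 0.0189
finger_force: 80.5
```

```bash
python3 ang.py 5|head -3
```

```text
[0.4984 0.095  0.0491] [ 0.9 13.9 17.4] 80.4978346824646 0.0189198745327925
blob [ 263  121   25  124 1343] top u 274.5
0 [274.  81.] [274. 110.] [274. 236.]
```

```bash
python3 -c "
from plan import plan
plan([(.4984,.095,.15,93,5),(.44,.03,.17,45,6),(.428,-.0245,.145,3.5,6)])"
```

```text
[[-0.0, -0.0, -2.0], [-0.0, -0.0, -2.0], [-0.0, -0.0, -2.0], [-0.0, -0.0, -2.0], [-0.0, -0.0, -2.1], [-1.0, -1.0, -0.3], [-1.2, -0.9, -0.3], [-1.3, -0.7, -0.3]] [0.1, 0.1, 0.1, 0.1, 0.0, 8.0, 8.0, 8.0]
[[-1.4, -0.5, -0.4], [-1.4, -0.3, -0.3], [-1.4, -0.2, -0.4], [-0.8, 0.5, 0.4], [-0.7, 0.6, 0.4], [-0.6, 0.7, 0.4], [-0.6, 0.7, 0.4], [-0.5, 0.8, 0.5]] [8.0, 8.0, 8.0, 6.9, 6.9, 6.9, 6.9, 7.0]
[[-0.3, 0.9, 0.4]] [6.9]
end [ 0.4284 -0.0244  0.1451] 3.5
```

Call:
move_arm --gripper '[0.1,0.1,0.1,0.1,0.1,0.1,0.1]' --pt "0 0 0" --pt "0 0 0" --pt "0 0 -1.0" --pt "0 0 -2.0" --pt "0 0 -2.5" --pt "0 0 -2.5" --pt "0 0 -2.0" --twist '[0,0,0,0,0,0,0]' --squeeze 120

```text
clock: 9.15
position: [0.497, 0.0925, 0.1496]
tool_rot: [3.141, 0.0, 1.628]
force: [-0.3, 0.7, -1.3]
grip_width: 0.018
finger_force: 117.4
```

```bash
python3 ang.py 6|head -3;  python3 -c "
from plan import plan
plan([(.44,.03,.17,45,6),(.428,-.0245,.145,3.5,6)])"
```

```text
[0.497  0.0925 0.1496] [-0.3  0.7 -1.3] 117.37863063812256 0.017966096614550953
blob [ 262  121   28  124 1259] top u 275.0
0 [274.  81.] [274. 111.] [274. 236.]
[[-1.0, -1.0, -0.3], [-1.1, -0.9, -0.3], [-1.2, -0.7, -0.3], [-1.3, -0.5, -0.3], [-1.4, -0.4, -0.3], [-1.5, -0.1, -0.3], [-0.8, 0.5, 0.4], [-0.7, 0.6, 0.4]] [8.0, 8.1, 8.0, 8.1, 8.0, 8.1, 6.9, 6.9]
[[-0.6, 0.7, 0.4], [-0.6, 0.7, 0.4], [-0.5, 0.8, 0.5], [-0.3, 0.8, 0.4]] [6.9, 6.9, 6.9, 7.0]
end [ 0.4281 -0.024   0.145 ] 3.5
```

Call:
move_arm --gripper '[0.1,0.1,0.1,0.1,0.1,0.1,0.1,0.1]' --pt "-1.0 -1.0 -0.3" --pt "-1.1 -0.9 -0.3" --pt "-1.2 -0.7 -0.3" --pt "-1.3 -0.5 -0.3" --pt "-1.4 -0.4 -0.3" --pt "-1.5 -0.1 -0.3" --pt "-0.8 0.5 0.4" --pt "-0.7 0.6 0.4" --twist '[8,8.1,8,8.1,8,8.1,6.9,6.9]'

```text
clock: 10.0
position: [0.4347, 0.0111, 0.1583]
tool_rot: [3.142, -0.0, 0.539]
force: [0.4, -0.3, -0.5]
grip_width: 0.0176
finger_force: 117.3
```

Call:
move_arm --gripper '[0.1,0.1,0.1,0.1,0.1]' --pt "-0.6 0.7 0.4" --pt "-0.6 0.7 0.4" --pt "-0.5 0.8 0.5" --pt "-0.3 0.8 0.4" --pt "0 0 0" --twist '[6.9,6.9,6.9,7,0]'

```text
clock: 10.5
position: [0.4264, -0.0249, 0.1409]
tool_rot: [3.141, 0.001, 0.057]
force: [-0.5, 0.6, -1.5]
grip_width: 0.018
finger_force: 117.4
```

```bash
python3 ang.py 7
python3 - <<'E'
from h import *
f=load("wrist7"); s=grab("side","7"); print(proj(f,(.5041,-.020,.0675)))
cv2.imwrite("pics/w7.png",np.hstack([crop(f,175,60,200,200,600,600)[:, :],crop(s,225,150,80,240,200,600)]))
E
```

```text
[ 0.4264 -0.0249  0.1409] [-0.5  0.6 -1.5] 117.36602067947388 0.018027878770032247
blob [ 262   40   28   54 1485] top u 275.5
blob [ 262  103   28  142 2941] top u 278.0
0 [277.  80.] [277. 110.] [277. 235.]
10 [277.  82.] [277. 113.] [277. 233.]
20 [277.  90.] [277. 120.] [277. 232.]
30 [277. 101.] [276. 130.] [277. 233.]
35 [276. 107.] [276. 136.] [277. 234.]
40 [276. 114.] [276. 142.] [277. 235.]
45 [276. 122.] [276. 149.] [277. 236.]
50 [276. 130.] [276. 156.] [277. 238.]
[275.52491798 107.77940539]
```

View pics/w7.png

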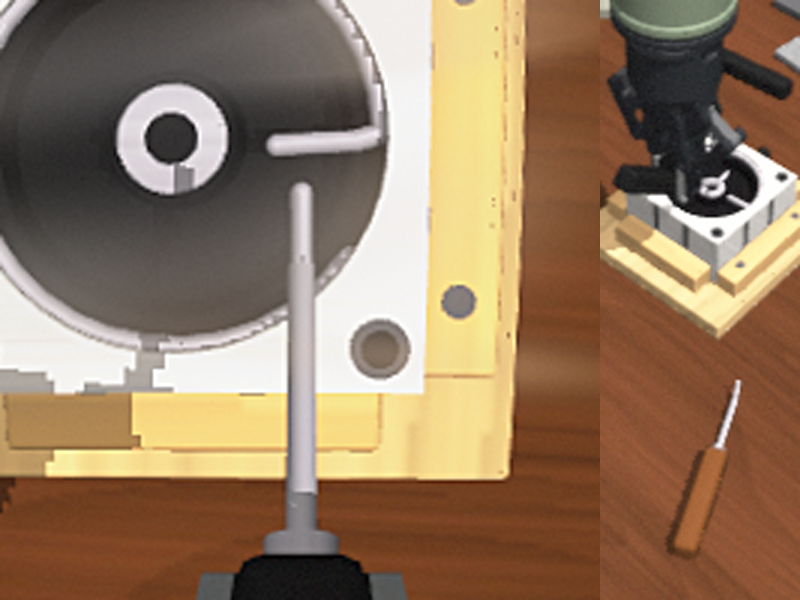

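The wrist crop shows the tail from its free end at (270,145) to the wall at (380,135). The foot is short of it on the split side, tip at (301,185). The side crop shows the pick sloping down over the bore.

Run:
```python
from h import *
from ang import pick_pts
from workcell import monitor
f=load("wrist7")
P=lambda a,b,z:plane(f,175+a/3,60+b/3,z).round(4)
print("tail",P(270,145,.0675),P(300,142.5,.0675),P(360,137,.0675)); print("rod",P(172,137,.064)); print("bore L/R edges at v137",P(387,150,.072),P(155,348,.072))
s=monitor.observe()
for d in (42,44,46): 
  q=pick_pts(s,np.radians(d)); print(d,{k:v.round(4) for k,v in q.items()})
```

```text
tail [ 0.5034 -0.0132  0.0675] [ 0.5043 -0.0196  0.0675] [ 0.5063 -0.0326  0.0675]
rod [0.5044 0.0089 0.064 ]
bore L/R edges at v137 [ 0.5037 -0.0383  0.072 ] [0.4576 0.0099 0.072 ]
42 {'neck': array([ 0.4418, -0.0229,  0.1339]), 'bend': array([ 0.4826, -0.0203,  0.0971]), 'foot': array([ 0.4895, -0.0198,  0.0975]), 'tip': array([ 0.4985, -0.0192,  0.098 ])}
44 {'neck': array([ 0.4413, -0.0229,  0.1334]), 'bend': array([ 0.4808, -0.0204,  0.0952]), 'foot': array([ 0.4878, -0.0199,  0.0953]), 'tip': array([ 0.4968, -0.0193,  0.0955])}
46 {'neck': array([ 0.4408, -0.023 ,  0.1329]), 'bend': array([ 0.4789, -0.0205,  0.0934]), 'foot': array([ 0.4859, -0.02  ,  0.0932]), 'tip': array([ 0.4949, -0.0195,  0.0931])}
```

Call:
move_arm --gripper '[0.1,0.1,0.1,0.1,0.1,0.1,0.1,0.1]' --pt "0.2 0 0" --pt "0 0 0.6" --pt "0 0 0.6" --pt "0 0 0.6" --pt "0 0 0.5" --pt "0 0 0.5" --pt "0 0 0.5" --pt "0 0 0.2" --twist '[-2,0,0,0,0,0,0,0]'

```text
clock: 11.4
position: [0.4288, -0.0239, 0.1058]
tool_rot: [3.141, 0.001, 0.096]
force: [0.6, -0.4, -0.8]
grip_width: 0.0179
finger_force: 117.4
```

Run:
```python
from h import *
from ang import pick_pts
from workcell import monitor
f=grab("wrist","8"); s=monitor.observe()
print(s["position"].round(4),s["force"].round(1),s["tool_rot"]); q=pick_pts(s,np.radians(44)); print({k:(v.round(4),proj(f,v).round()) for k,v in q.items()})
cv2.imwrite("pics/w8.png",crop(f,195,60,160,120,800,600))
```

```text
[ 0.4287 -0.0239  0.1058] [ 0.2 -0.  -1.5] [3.14147268e+00 6.08309725e-04 9.59119663e-02]
{'neck': (array([ 0.4431, -0.0225,  0.0979]), array([277., 236.])), 'bend': (array([ 0.4825, -0.0187,  0.0597]), array([276., 148.])), 'foot': (array([ 0.4894, -0.0181,  0.0598]), array([276., 136.])), 'tip': (array([ 0.4984, -0.0172,  0.06  ]), array([276., 120.]))}
```

View pics/w8.png

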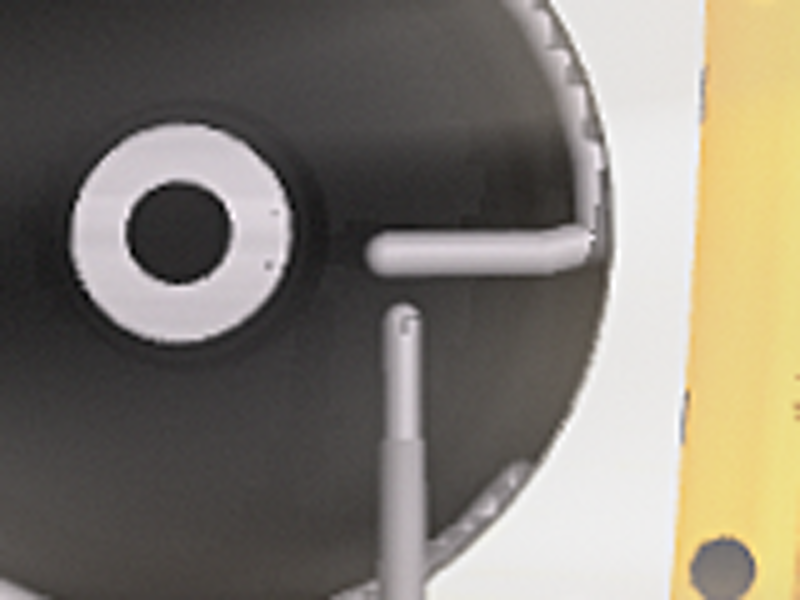

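The foot is level, down in the bore beside the tail: tip (403,310), tail (367,253)–(590,245), with no contact. Next I slide it under the tail.

Call:
move_arm --gripper '[0.1,0.1,0.1,0.1,0.1,0.1]' --pt "0 0.2 0" --pt "0.4 0 0" --pt "0.4 0 0" --pt "0.4 0 0" --pt "0.1 0 0" --pt "0 0 0" --twist '[0,0,0,0,0,0]'

```text
clock: 12.05
position: [0.4423, -0.0246, 0.1063]
tool_rot: [3.141, -0.0, 0.096]
force: [0.4, 0.3, -0.6]
grip_width: 0.0177
finger_force: 117.4
```

Call:
move_arm --gripper '[0.1,0.1,0.1,0.1,0.1]' --pt "0 0 -0.2" --pt "0 0 -0.2" --pt "0 0 -0.2" --pt "0 0 -0.2" --pt "0 0 0" --twist '[0,0,0,0,0]'

```text
clock: 12.55
position: [0.4422, -0.0246, 0.1146]
tool_rot: [-3.142, -0.0, 0.096]
force: [0.6, -0.3, -0.8]
grip_width: 0.0179
finger_force: 117.4
```

Run:
```python
from h import *
f=grab("wrist","9")
cv2.imwrite("pics/w9.png",crop(f,195,60,160,120,640,480))
```

```text
(no output)
```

View pics/w9.png

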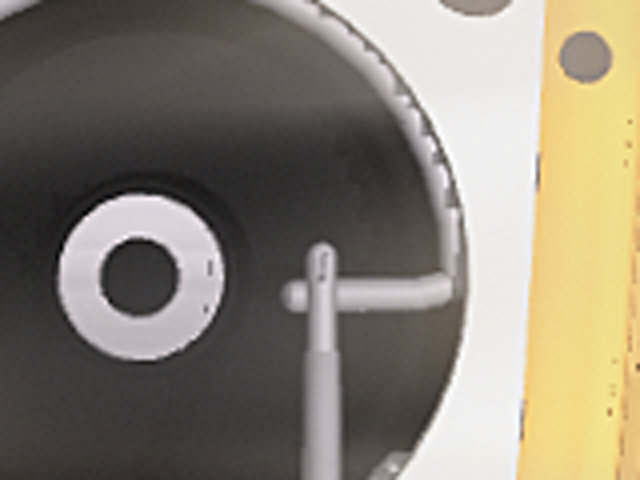

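The foot (tip at (322,248)) shows in front of the tail, so it passed over it. The pick must have slid upward in the grip during pivoting, so I'm solving for its true pose.

Run:
```python
from h import *
from scipy.optimize import least_squares
from workcell import monitor
def pts(s,p,pose):
    th,ox,oz=pose; o=np.array(s["position"]); a=s["tool_rot"][2]; ex=np.array([np.cos(a),np.sin(a),0]); ez=np.array([0,0,1.])
    ax=ex*np.cos(th)-ez*np.sin(th); up=ex*np.sin(th)+ez*np.cos(th)
    return o+ex*ox+ez*oz+ax*p[0]+up*p[1]
s=monitor.observe(); f=load("wrist9"); print(s["position"])
# edges of brightness along the pick's image line
im=f["img"].astype(int).sum(2)//3; print([ (v,im[v,272:280].mean().round()) for v in range(118,262,2)])
for ox in (-.006,-.003,0,.003):
  g=lambda q:[proj(f,pts(s,(.0863,.0113),(q[0],ox,q[1])))[1]-121, proj(f,pts(s,(.075,.0),(q[0],ox,q[1])))[1]-148]
  r=least_squares(g,[.7,.006]); q=r.x; print(ox,np.degrees(q[0]),q[1],r.cost,"handle front top",proj(f,pts(s,(.02,.01),(q[0],ox,q[1])))[1],"ctr",proj(f,pts(s,(.02,0),(q[0],ox,q[1])))[1],"foot",pts(s,(.08,.005),(q[0],ox,q[1])))
d=load("side7"); cv2.imwrite("pics/x.png",crop(d,255,170,50,40,800,640)[:600])
```

```text
[ 0.44215679 -0.02454641  0.11444905]
[(118, np.float64(63.0)), (120, np.float64(68.0)), (122, np.float64(153.0)), (124, np.float64(160.0)), (126, np.float64(159.0)), (128, np.float64(156.0)), (130, np.float64(165.0)), (132, np.float64(175.0)), (134, np.float64(174.0)), (136, np.float64(172.0)), (138, np.float64(163.0)), (140, np.float64(164.0)), (142, np.float64(165.0)), (144, np.float64(164.0)), (146, np.float64(166.0)), (148, np.float64(161.0)), (150, np.float64(162.0)), (152, np.float64(163.0)), (154, np.float64(164.0)), (156, np.float64(165.0)), (158, np.float64(166.0)), (160, np.float64(166.0)), (162, np.float64(167.0)), (164, np.float64(168.0)), (166, np.float64(168.0)), (168, np.float64(168.0)), (170, np.float64(168.0)), (172, np.float64(168.0)), (174, np.float64(167.0)), (176, np.float64(168.0)), (178, np.float64(169.0)), (180, np.float64(169.0)), (182, np.float64(170.0)), (184, np.float64(171.0)), (186, np.float64(172.0)), (188, np.float64(173.0)), (190, np.float64(173.0)), (192, np.float64(172.0)), (194, np.float64(172.0)), (196, np.float64(172.0)), (198, np.float64(172.0)
[... 774 characters left out ...]
 (260, np.float64(20.0))]
-0.006 37.12343431954468 -0.0016161357439338124 4.543838814073028e-27 handle front top 234.3324311487161 ctr 239.75967206040212 foot [ 0.50268127 -0.01871615  0.06853687]
-0.003 40.94319519840964 0.0007527924364938506 1.593482872675105e-22 handle front top 229.81753523302234 ctr 236.80329637125902 foot [ 0.50258241 -0.01872567  0.06655381]
0 44.39563325107646 0.003436800378382197 8.118532344912007e-22 handle front top 225.63127059522418 ctr 234.05758065590504 foot [ 0.50253742 -0.01873001  0.06548977]
0.003 47.579800409266944 0.006360544333852099 1.6155871338926322e-26 handle front top 221.651085216544 ctr 231.4424912154233 foot [ 0.50253342 -0.01873039  0.065125  ]
```

View pics/x.png

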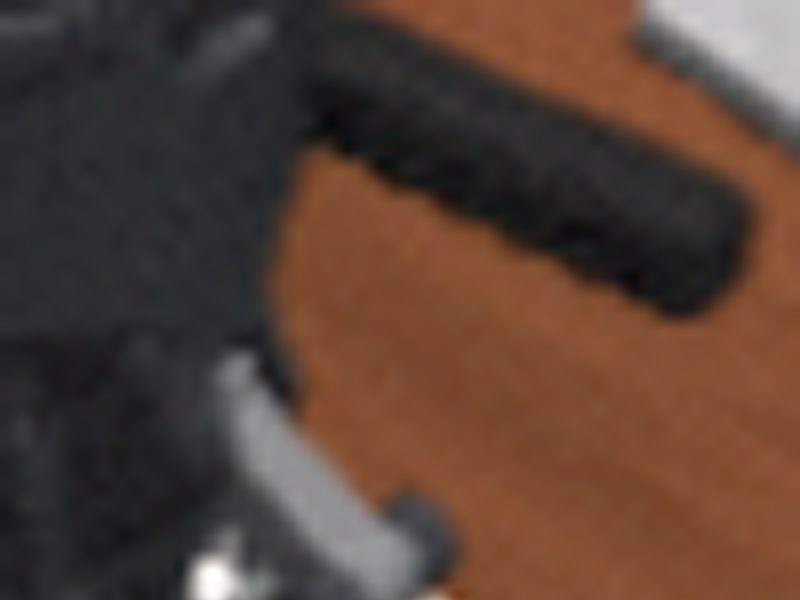

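```bash
cat > fit.py <<'E'
from h import *
from scipy.optimize import least_squares
def pts(s,p,pose):
    th,ox,oz=pose; o=np.array(s["position"]); a=s["tool_rot"][2]; ex=np.array([np.cos(a),np.sin(a),0]); ez=np.array([0,0,1.])
    ax=ex*np.cos(th)-ez*np.sin(th); up=ex*np.sin(th)+ez*np.cos(th)
    return o+ex*ox+ez*oz+ax*p[0]+up*p[1]
E
python3 - <<'E'
from fit import *
def prof(n,u0,u1,a,b): 
    im=load(n)["img"].astype(int).sum(2)//3; x=im[a:b,u0:u1].mean(1); d=np.diff(x); print(n,[(a+i,int(d[i])) for i in range(len(d)) if abs(d[i])>14])
for n in ("wrist2","wrist3","wrist4","wrist6","wrist9"): prof(n,272,279,70,262)
# widths along u: half-max edges of bright pick vs dark bore
def width(n,v,bg_hi=110):
    im=load(n)["img"].astype(float).mean(2); im=im[v-2:v+3,255:300].mean(0); hi=im[17:24].mean(); l=im[:8].mean(); h=.5*(hi+l)
    i=np.where(im>h)[0]; a,b=i[0],i[-1]
    A=a-(im[a]-h)/(im[a]-im[a-1]); B=b+(im[b]-h)/(im[b]-im[b+1]); return round(B-A,2)
for v in (126,142,152,156,160): print("w8",v,width("wrist8",v))
# tail width in wrist8 along v at u=295
im=load("wrist8")["img"].astype(float).mean(2)
for u in (285,292,300): 
    c=im[98:122,u-2:u+3].mean(1); h=.5*(c.max()+c[-4:].mean()); i=np.where(c>h)[0]; a,b=i[0],i[-1]
    print("tail",u,round(b-a+(c[b]-h)/(c[b]-c[b+1])+(c[a]-h)/(c[a]-c[a-1]),2), 98+a,98+b)
f=load("wrist8"); print("cam",f["eye"])
E
```

```text
wrist2 [(82, 20), (112, 14), (214, 34), (215, 23), (224, -36), (225, -28), (229, -62), (230, -15), (231, 47), (232, 109), (240, -38), (241, -216), (242, 22)]
wrist3 [(88, 63), (89, 34), (118, 28), (205, 14), (206, 48), (223, -18), (224, -51), (230, -64), (231, 86), (232, 43), (240, -106), (241, -148), (242, 22)]
wrist4 [(103, 43), (104, 55), (107, -14), (191, 23), (222, -47), (232, 43), (234, -27), (241, -162), (242, -27)]
wrist6 [(106, 23), (107, 14), (120, 34), (121, 15), (212, -17), (213, -16), (243, -44), (244, -123), (245, 18)]
wrist9 [(120, 54), (121, 42), (216, -60), (243, -34), (244, -93)]
w8 126 6.97
w8 142 6.51
w8 152 7.83Traceback (most recent call last):
  File "<stdin>", line 10, in <module>
  File "<stdin>", line 9, in width
IndexError: index 45 is out of bounds for axis 0 with size 45
```

```bash
python3 -c "
from plan import plan
plan([(.43,-.0057,.12,-9.5,3),(.43,-.0057,.0915,-9.5,6)])"
```

```text
[[-0.3, -0.7, -0.2], [-0.4, -0.6, -0.2], [-0.5, -0.6, -0.2], [0.0, 0.0, 0.5], [0.0, 0.0, 0.5], [0.0, 0.0, 0.5], [0.0, 0.0, 0.5], [0.0, 0.0, 0.4]] [5.0, 5.0, 5.0, 0.0, 0.0, 0.0, 0.0, 0.0]
[[0.0, 0.0, 0.5]] [0.0]
end [ 0.4299 -0.0055  0.0914] -9.5
```

Call:
move_arm --gripper '[0.1,0.1,0.1,0.1,0.1,0.1,0.1,0.1]' --pt "-0.3 -0.7 -0.2" --pt "-0.4 -0.6 -0.2" --pt "-0.5 -0.6 -0.2" --pt "0 0 0" --pt "0 0 0.5" --pt "0 0 0.5" --pt "0 0 0.5" --pt "0 0 0.5" --twist '[5,5,5,0,0,0,0,0]'

```text
clock: 13.4
position: [0.4299, -0.0059, 0.0997]
tool_rot: [3.141, 0.0, -0.166]
force: [0.2, 0.2, -1.5]
grip_width: 0.0178
finger_force: 117.4
```

Call:
move_arm --gripper '[0.1,0.1,0.1,0.1]' --pt "0 0 0.3" --pt "0 0 0.3" --pt "0 0 0.3" --pt "0 0 0" --twist '[0,0,0,0]'

```text
clock: 13.8
position: [0.4298, -0.0056, 0.091]
tool_rot: [3.142, 0.0, -0.166]
force: [-0.3, 0.0, -0.6]
grip_width: 0.0176
finger_force: 117.4
```

Call:
move_arm --gripper '[0.1,0.1,0.1,0.1,0.1]' --pt "0.4 0 0" --pt "0.4 0 0" --pt "0.4 0 0" --pt "0.2 0 0" --pt "0 0 0" --twist '[0,0,0,0,0]'

```text
clock: 14.3
position: [0.444, -0.008, 0.0913]
tool_rot: [3.141, -0.0, -0.166]
force: [-1.1, 0.9, -1.0]
grip_width: 0.0176
finger_force: 117.4
```

Call:
move_arm --gripper '[0.1,0.1,0.1,0.1]' --pt "0 0 -0.2" --pt "0 0 -0.2" --pt "0 0 -0.2" --pt "0 0 0" --twist '[0,0,0,0]'

```text
clock: 14.7
position: [0.4436, -0.0077, 0.0975]
tool_rot: [-3.141, -0.0, -0.166]
force: [-0.3, 1.2, -2.4]
grip_width: 0.0177
finger_force: 117.3
```

Run:
```python
from h import *
f=grab("wrist","10"); im=f["img"].astype(float).mean(2); print(f["eye"])
# is tail or foot in front? sample rows around tail crossing
np.set_printoptions(linewidth=250)
print(im[108:152:2,258:306:2].astype(int))
```

```text
[ 0.51495026 -0.01889594  0.24004634]
[[ 44  46  46  42  47  47  48  50  51  50  54  49  51  51  53  49  50  52  58  62  58  65 121 167]
 [ 46  45  46  48  46  48  49  52  50  54  55  52  53  52  53  55  54  55  61  63  61  62  86 148]
 [ 46  47  46  49  49  51  54  53  55  55  56  56  52  53  60  58  59  61  60  64  67  66  69 130]
 [ 47  48  51  49  52  52  52  54  56  57  58  57  59  58  59  62  63  63  61  66  72  70  66 116]
 [ 48  51  49  51  52  53  56  58  56  59  60  62  64  66  62  64  65  66  67  68  71  72  73  91]
 [ 50  52  53  53  55  57  57  59  59  60  63  63  67  69  66  67  69  69  70  71  73  74  77  78]
 [ 54  53  54  54  58  57  60  57  56  52  61  64  66  70  69  68  68  71  71  72  76  77  80  76]
 [ 56  55  53  54  55  58  57  96 177 195 121  67  70  71  71  71  71  73  72  75  77  79  80  77]
 [ 56  59  53  58  55  60  58 130 184 212 157  64  70  72  70  71  74  75  77  75  75  73 108 157]
 [ 59  56  56  57  60  63  56 121 176 203 136  66  72  69  72  71  74  73  70  82 141 156 171 187]
 [ 59  57  58  59  60  66  61 127 175 201 150  67  72  65  69  88 101 14
[... 416 characters left out ...]
8  87]
 [ 63  65  64  62 135 183 199 190 185 180 174 166 157 147 133  89  79  76  78  82  83  83  86  86]
 [ 64  64  66  63 118 162 176 168 159 148 132 114  70  72  74  78  78  78  80  80  81  84  86  88]
 [ 64  65  63  66  66 120 138 121 122 188 157  68  75  74  78  79  77  79  80  79  80  79  84  87]
 [ 64  68  66  67  67  63  64 114 174 197 148  68  75  76  78  77  78  78  78  80  79  80  84  84]
 [ 64  65  68  67  67  69  64 114 172 197 148  66  75  76  76  77  76  76  77  76  78  79  80  81]
 [ 63  65  66  64  65  66  69 133 166 180 176  67  73  70  73  75  78  74  75  76  76  77  79  79]
 [ 66  63  64  64  65  64  72 130 165 181 172  74  69  70  73  74  75  72  73  74  73  74  74  78]]
```

The tail now crosses in front of the foot, so the hook is under it and beginning to load. Lifting.

Call:
move_arm --gripper '[0.1,0.1,0.1,0.1,0.1,0.1]' --pt "0 0 -0.2" --pt "0 0 -0.2" --pt "0 0 -0.2" --pt "0 0 -0.2" --pt "0 0 -0.2" --pt "0 0 0" --twist '[0,0,0,0,0,0]'

```text
clock: 15.35
position: [0.4439, -0.008, 0.1076]
tool_rot: [-3.142, -0.001, -0.166]
force: [-0.1, -1.0, -2.2]
grip_width: 0.0181
finger_force: 117.9
```

Call:
move_arm --gripper '[0.1,0.1,0.1]' --pt "0 0 -0.1" --pt "0 0 -0.1" --pt "0 0 0" --twist '[0,0,0]'

```text
clock: 15.65
position: [0.4438, -0.0079, 0.1094]
tool_rot: [3.142, -0.0, -0.166]
force: [-0.3, -1.1, -2.3]
grip_width: 0.0178
finger_force: 117.8
```

Run:
```python
from h import *
f=grab("wrist","11"); s=grab("side","11"); a=load("wrist10")
cv2.imwrite("pics/y.png",np.hstack([crop(f,235,60,100,120,350,420),crop(s,225,170,90,84,450,420)]))
```

```text
(no output)
```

View pics/y.png

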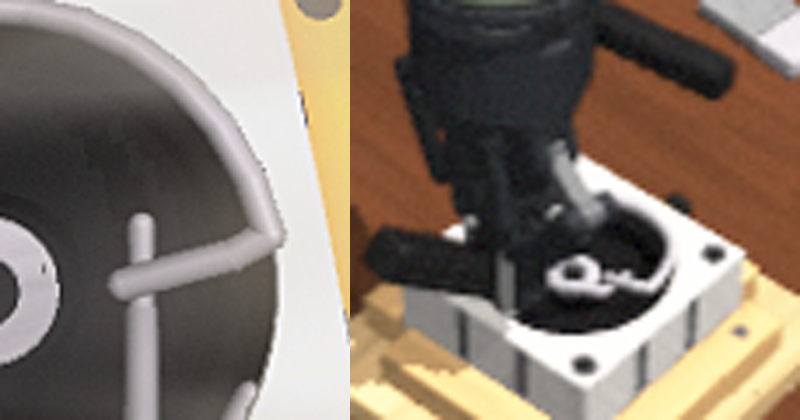

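The last picture shows the ring's end over the lip on the top face at (280,238), with the foot under the tail at (140,280). Now I withdraw the pick and lay it down.

Call:
move_arm --gripper '[0.1,0.1,0.1,0.1,0.1,0.1,0.1,0.1]' --pt "0 0 0.3" --pt "0 0 0.3" --pt "0 0 0.3" --pt "0 0 0.3" --pt "-0.5 0 0" --pt "-0.5 0 0" --pt "-0.5 0 0" --pt "-0.3 0 -0.2" --twist '[0,0,0,0,0,0,0,0]'

```text
clock: 16.55
position: [0.4252, -0.0048, 0.0993]
tool_rot: [-3.142, 0.0, -0.166]
force: [-0.4, 0.8, -0.4]
grip_width: 0.0178
finger_force: 117.7
```

```bash
python3 -c "
from plan import plan
plan([(.425,-.005,.18,-9.5,4),(.45,-.31,.12,-3,9),(.45,-.31,.045,-3,4)])"
```

```text
[[-0.0, 0.0, -2.0], [-0.0, 0.0, -2.0], [-0.0, 0.0, -2.0], [-0.0, 0.0, -2.1], [0.8, 3.3, 0.7], [0.8, 3.3, 0.7], [0.8, 3.3, 0.7], [0.7, 3.3, 0.7]] [-0.0, -0.0, -0.0, -0.0, -0.7, -0.7, -0.7, -0.7]
[[0.7, 3.3, 0.6], [0.6, 3.4, 0.7], [0.6, 3.4, 0.6], [0.5, 3.4, 0.7], [0.5, 3.3, 0.6], [-0.0, 0.0, 1.9], [-0.0, 0.0, 1.9], [-0.0, 0.0, 1.9]] [-0.7, -0.8, -0.7, -0.8, -0.7, -0.0, -0.0, -0.0]
[[-0.0, 0.0, 1.8]] [-0.0]
end [ 0.45   -0.3099  0.0453] -3.0
```

Call:
move_arm --gripper '[0.1,0.1,0.1,0.1,0.1,0.1,0.1,0.1]' --pt "0 0 -2" --pt "0 0 -2" --pt "0 0 -2" --pt "0 0 -2.1" --pt "0.8 3.3 0.7" --pt "0.8 3.3 0.7" --pt "0.8 3.3 0.7" --pt "0.7 3.3 0.7" --twist '[0,0,0,0,-0.7,-0.7,-0.7,-0.7]'

```text
clock: 17.35
position: [0.4372, -0.141, 0.1523]
tool_rot: [-3.141, -0.0, -0.116]
force: [1.3, -0.1, -0.7]
grip_width: 0.0176
finger_force: 118.0
```

Call:
move_arm --gripper '[0.1,0.1,0.1,0.1,0.1,0.1,0.1,0.1]' --pt "0.7 3.3 0.6" --pt "0.6 3.4 0.7" --pt "0.6 3.4 0.6" --pt "0.5 3.4 0.7" --pt "0.5 3.3 0.6" --pt "0 0 1.9" --pt "0 0 1.9" --pt "0 0 1.9" --twist '[-0.7,-0.8,-0.7,-0.8,-0.7,0,0,0]'

```text
clock: 18.15
position: [0.4506, -0.3101, 0.0628]
tool_rot: [3.141, -0.0, -0.053]
force: [1.0, 0.8, -0.7]
grip_width: 0.0178
finger_force: 118.1
```

Call:
move_arm --gripper '[0.1,0.1,0.1,0.1,0.1,0.1,0.1,0.1]' --pt "0 0 1.0" --pt "0 0 0.5" --pt "0 0 0.5" --pt "0 0 0.5" --pt "0 0 0.5" --pt "0 0 0.5" --pt "0 0 0.5" --pt "0 0 0.2" --twist '[0,0,0,0,0,0,0,0]' --squeeze 20

```text
clock: 18.95
position: [0.4524, -0.3107, 0.0221]
tool_rot: [3.14, -0.003, -0.052]
force: [0.9, 1.4, 19.8]
grip_width: 0.0182
finger_force: 119.6
```

Call:
move_arm --gripper '[0.1,0.1,0.1,0.1,0.1]' --pt "0 0 0.5" --pt "0 0 0.5" --pt "0 0 0.3" --pt "0 0 0.3" --pt "0 0 0" --twist '[0,0,0,0,0]'

```text
clock: 19.45
position: [0.4523, -0.3107, 0.006]
tool_rot: [3.14, -0.003, -0.052]
force: [3.8, -0.4, 7.5]
grip_width: 0.0178
finger_force: 119.4
```

```bash
python3 ang.py 12|head -5
```

```text
[ 0.4523 -0.3107  0.006 ] [ 3.8 -0.4  7.5] 119.40868377685547 0.01776558490333876
blob [ 262   85   27  158 1860] top u 275.5
blob [263 250  27  12 260] top u 284.0
0 [277.  80.] [277. 110.] [277. 235.]
10 [277.  82.] [277. 113.] [277. 233.]
```

Call:
move_arm --gripper '[0.1,0.25,0.3,0.35,0.4,0.5,0.5,0.5]' --pt "0 0 0.2" --pt "0 0 0" --pt "0 0 0" --pt "0 0 0" --pt "0 0 0" --pt "0 0 0" --pt "0 0 -2" --pt "0 0 -4" --twist '[0,0,0,0,0,0,0,0]'

```text
clock: 20.3
position: [0.4495, -0.3093, 0.0622]
tool_rot: [-3.14, 0.004, -0.053]
force: [0.9, 0.3, 0.6]
grip_width: 0.0424
finger_force: 0.0
```

```bash
python3 - <<'E'
from h import *
from workcell import monitor
s=monitor.observe(); print(s["position"],s["tool_rot"],s["force"],s["grip_width"])
f=grab("wrist","13"); im=f["img"].astype(int); m=(im.max(2)<60).astype(np.uint8); m[300:]=0; m[:,:230]=0;m[:,330:]=0
cs,_=cv2.findContours(m,0,1)
for k in cs:
    if cv2.contourArea(k)>200: print(cv2.minAreaRect(k))
print([proj(f,p).round() for p in ((.472,-.312,.02),(.377,-.308,.02))])
E
python3 -c "
from plan import plan
plan([(.45,-.31,.16,0,3),(.45,-.02,.18,60,8),(.47,-.0185,.16,97,5)])"
```

```text
[ 0.44950519 -0.30933657  0.06219827] [-3.14007896  0.00370843 -0.05255641] [0.93126932 0.30221054 0.6316661 ] 0.04243465673002455
((324.0, 276.0), (46.0, 10.0), 90.0)
((276.5, 249.5), (31.0, 99.0), 0.0)
[array([279., 201.]), array([280., 332.])]
[[-0.1, -0.0, -3.0], [-0.0, -0.1, -3.1], [-0.1, -0.0, -3.0], [0.0, -3.6, -0.3], [0.5, -3.6, -0.2], [0.9, -3.5, -0.3], [1.4, -3.4, -0.2], [1.8, -3.1, -0.3]] [-1.0, -1.0, -1.1, -7.5, -7.5, -7.5, -7.5, -7.5]
[[2.2, -2.9, -0.2], [2.6, -2.5, -0.3], [2.9, -2.2, -0.2], [0.2, 0.3, 0.4], [0.2, 0.4, 0.4], [0.1, 0.4, 0.4], [0.1, 0.4, 0.4], [0.1, 0.4, 0.4]] [-7.5, -7.5, -7.5, -7.4, -7.4, -7.4, -7.4, -7.4]
end [ 0.4703 -0.0185  0.1597] 97.0
```

```bash
python3 -c "
from plan import plan
plan([(.45,-.31,.16,0,3),(.48,-.12,.18,45,6),(.504,-.0185,.15,97.5,7)])"
```

```text
[[-0.1, -0.0, -3.0], [-0.0, -0.1, -3.1], [-0.1, -0.0, -3.0], [0.5, -3.2, -0.3], [0.9, -3.1, -0.3], [1.3, -2.9, -0.4], [1.7, -2.7, -0.3], [2.0, -2.5, -0.4]] [-1.0, -1.0, -1.1, -7.5, -7.5, -7.5, -7.5, -7.5]
[[2.4, -2.2, -0.3], [1.3, -0.8, 0.4], [1.3, -0.6, 0.4], [1.4, -0.4, 0.4], [1.5, -0.2, 0.4], [1.5, -0.1, 0.5], [1.5, 0.1, 0.4], [1.4, 0.4, 0.5]] [-7.5, -7.5, -7.5, -7.5, -7.5, -7.5, -7.5, -7.5]
end [ 0.5042 -0.0188  0.1497] 97.5
```

Call:
move_arm --gripper '[0.5,0.5,0.5,0.3,0.3,0.3,0.3,0.3]' --pt "-0.1 0 -3.0" --pt "0 -0.1 -3.1" --pt "-0.1 0 -3.0" --pt "0.5 -3.2 -0.3" --pt "0.9 -3.1 -0.3" --pt "1.3 -2.9 -0.4" --pt "1.7 -2.7 -0.3" --pt "2.0 -2.5 -0.4" --twist '[-1,-1,-1.1,-7.5,-7.5,-7.5,-7.5,-7.5]'

```text
clock: 21.15
position: [0.4737, -0.1492, 0.1715]
tool_rot: [3.141, -0.0, 0.662]
force: [0.2, 0.3, 0.4]
grip_width: 0.0255
finger_force: 0.0
```

Call:
move_arm --gripper '[0.3,0.3,0.3,0.3,0.3,0.3,0.3,0.3]' --pt "2.4 -2.2 -0.3" --pt "1.3 -0.8 0.4" --pt "1.3 -0.6 0.4" --pt "1.4 -0.4 0.4" --pt "1.5 -0.2 0.4" --pt "1.5 -0.1 0.5" --pt "1.5 0.1 0.4" --pt "1.4 0.4 0.5" --twist '[-7.5,-7.5,-7.5,-7.5,-7.5,-7.5,-7.5,-7.5]'

```text
clock: 21.95
position: [0.5031, -0.0167, 0.1443]
tool_rot: [3.141, -0.0, 1.709]
force: [0.1, -0.6, -0.3]
grip_width: 0.0254
finger_force: 0.0
```

Run:
```python
from h import *
from workcell import monitor
s=monitor.observe(); print(s["position"],np.degrees(s["tool_rot"][2]),s["grip_width"],s["clock"])
f=grab("wrist","14"); g=grab("side","14")
T=np.array([.504,-.0185,.0725]);print([proj(f,p).round(1) for p in (T,(.503,-.0135,.0725),(.507,-.036,.074),(.5025,.0085,.064))], proj(g,T).round(1))
im=f["img"].astype(float).mean(2); u,v=proj(f,T).astype(int); np.set_printoptions(linewidth=250)
print(u,v);print(im[v-30:v+34:3,u-40:u+41:4].astype(int))
# side view: pick handle
h=g["img"].astype(int); m=(h.max(2)<60).astype(np.uint8); cs,_=cv2.findContours(m,0,1)
for k in cs:
    r=cv2.minAreaRect(k)
    if 150<cv2.contourArea(k)<800 and r[0][0]>300 and r[0][1]>280: print("pick side",r,plane(g,*r[0],.012), [proj(g,(.377+dx,-.31,.01)).round() for dx in (0,.095)])
```

```text
[ 0.50313431 -0.01670657  0.14428106] 97.90626130348714 0.025369489129296027 21.95
[array([275.3, 225.2]), array([274.9, 218.2]), array([276.1, 249.4]), array([278.5, 184.7])] [278.3 227.7]
275 225
[[ 61  58  57  55  55  56  54  45  52 247 245 240 244 239 240  88  42  45  46  45  45]
 [ 39  58  57  56  56  53  56  53  47  89 254 243 247 248  87  44  45  45  44  43  40]
 [ 40  57  58  56  55  55  56  55  52  52  37  74  76  35  47  49  47  44  44  40  41]
 [ 24  18  56  57  56  56  54  56  54  55  13   4  53  50  49  47  48  45  44  40  41]
 [ 18  19  64  57  56  54  55  57  56  56  14  44  53  49  49  50  49  46  45  46  43]
 [ 11  19  16  59  60  57  56  58  55  57  13  10  52  53  52  49  47  48  45  46  47]
 [ 15  12  13   8  61  58  58  59  58  55  17  10  53  51  51  50  50  48  49  45  25]
 [ 30  12  14  18   6  63  58  59  56  58  49  16  55  53  50  49  54  48  47  49  13]
 [ 45  15   8   9   9  67  66  61  59  55  40  14  57  54  54  52  52  53  51  11   2]
 [ 10  41  11   8  10  15  12  66  60 124 180  12  62  57  55  54  38  37  12   8   5]
 [ 15  50  37   3   8  13  18  1
[... 504 characters left out ...]
241 101  29  10  15  15 122 230   1  17  16  15  18  15  12  17 116 213]
 [251 250 251 251 255 183  90  48  12 114 230   0  14  14  13   1  63  94 153 221 221]
 [255 255 255 255 251 251 255 225 104  96 233  80  92 112 108  87 126 203 241 228 255]
 [ 72  74  72   0 251 250 250 251 252 255 232 132 115 127 161 206 236   6  77  73  70]
 [ 86  86  70   0 251 250 250 251 251 252 215 224 236 241 236 226 244   0  71  85  87]
 [ 88  87  19   0 252 250 250 251 251 251 246 239 245 246 253 251 251   0  18  84  86]]
pick side ((352.944091796875, 342.39776611328125), (11.587285041809082, 43.35340118408203), 47.29060745239258) [ 0.41817069 -0.30749121  0.012     ] [array([341., 357.]), array([370., 327.])]
```

```bash
python3 - <<'E'
from h import *
f=load("wrist14"); im=f["img"].astype(float).mean(2)
for v in (226,232,240,246):
    r=im[v,262:286]; w=np.clip(r-80,0,None); u=262+(w*np.arange(24)).sum()/w.sum(); print(v,round(u,1),plane(f,u,v,.0725).round(4))
print("end",plane(f,273.5,220.5,.0725).round(4)); print(im[214:226,271:277].mean(1).round())
E
python3 -c "
from plan import plan
plan([(.504,-.0195,.10,97.5,3),(.504,-.0195,.0695,97.5,5)])"
```

```text
226 273.9 [ 0.5031 -0.0193  0.0725]
232 274.0 [ 0.5038 -0.0237  0.0725]
240 274.2 [ 0.5047 -0.0296  0.0725]
246 274.5 [ 0.5056 -0.0342  0.0725]
end [ 0.5023 -0.0153  0.0725]
[ 33.  34.  50.  49.  49.  45.  69. 122. 167. 206. 219. 208.]
[[-0.1, 0.0, 1.5], [-0.1, 0.0, 1.4], [-0.2, 0.0, 1.5], [0.0, 0.0, 0.6], [0.0, 0.0, 0.6], [0.0, 0.0, 0.6], [0.0, 0.0, 0.6], [0.0, 0.0, 0.6]] [0.1, 0.2, 0.1, 0.0, 0.0, 0.0, 0.0, 0.0]
end [ 0.5037 -0.0197  0.0699] 97.5
```

Call:
move_arm --gripper '[0.2,0.2,0.2,0.2,0.2,0.2,0.2,0.2]' --pt "-0.1 0 1.5" --pt "-0.1 0 1.5" --pt "0 0 1.5" --pt "0 0 1.0" --pt "0 0 0.8" --pt "0 0 0.7" --pt "0 0 0.7" --pt "0 0 0" --twist '[0,0,0,0,0,0,0,0]'

```text
clock: 22.85
position: [0.503, -0.0194, 0.0667]
tool_rot: [-3.141, -0.0, 1.703]
force: [0.5, -0.2, -0.2]
grip_width: 0.0173
finger_force: 0.0
```

Call:
move_arm --gripper '[0,0,0,0,0]' --pt "0 0 0" --pt "0 0 0" --pt "0 0 0" --pt "0 0 0" --pt "0 0 0" --twist '[0,0,0,0,0]' --squeeze 80

```text
clock: 23.35
position: [0.5034, -0.0193, 0.0674]
tool_rot: [3.141, 0.0, 1.703]
force: [-0.6, 0.1, 1.1]
grip_width: 0.0012
finger_force: 57.5
```

Call:
move_arm --gripper '[0,0,0,0,0]' --pt "0 0 0" --pt "0 0 -0.3" --pt "0 0 -0.4" --pt "0 0 -0.4" --pt "0 0 0" --twist '[0,0,0,0,0]'

```text
clock: 23.85
position: [0.5038, -0.0193, 0.079]
tool_rot: [3.14, 0.0, 1.703]
force: [0.4, -0.5, -1.7]
grip_width: 0.0014
finger_force: 57.4
```

Run:
```python
from h import *
from workcell import monitor
s=monitor.observe(); print(s["position"],s["force"],s["grip_width"])
f=grab("wrist","15"); im=f["img"].astype(float).mean(2); np.set_printoptions(linewidth=250)
print(im[190:290:4,230:321:4].astype(int))
```

```text
[ 0.50376054 -0.01930837  0.07895921] [ 0.42671304 -0.51722138 -1.68137176] 0.001354535315719903
[[ 32  31  29  24  21  24  15  17   8 149 147 147 152 145 152 154 150 149 126  22  18  23  26]
 [ 58  26  26  20  19  19  11  19 154 145 150 149 164  37 106 157 150 151 151   0  13  17  16]
 [ 55  58  12  17  57  55  10  23 147 145 149  56  19  28  24  17 152 151 150 125  14  14  13]
 [ 54  56  54  54  55  58  16  77 147 144 154  25  24  26  25  24  84 150 147 157  18  12  44]
 [ 54  55  55  57  55  57   9 107 144 145 140  27  24  20  22  27  58 149 148 156  18  42  44]
 [ 56  59  58  57  58  60  23  47 145 143 147  21  24  19  27  24 120 149 147 138  11  38  43]
 [ 57  59  60  60  59  59  64   7 146 143 144 143  20  26  22  64 147 148 147  18  18  47  44]
 [ 61  59  60  60  59  59  60   1  42 144 143 146 145 152 153 148 147 149 132  19  16  46  45]
 [ 58  60  63  62  62  60  63  12  16 100 145 145 144 144 151 146 147 152   9  17   8  47  46]
 [ 63  63  63  63  65  62  65  70  11  14   0 144 148 150 152 150  43  18  12  10  46  49  47]
 [ 65  64  64  64  65  63  65  66  71  15  12  16  13
[... 672 characters left out ...]
9  91  39  14   5   8  19  10  15]
 [ 13  43  14   9   1  27  28  55  87  88  55  16  17  88  89  89  26  21  27   6   4  10   7]
 [ 11  57  52  35  22  26  22  67  86  86  56  92  16  89  87  89  20  23  24  25   6  13   5]
 [ 10  13   9  50  18  21  26  93  90  87  42 128  12  92  89  89  12  23  22  23  10  27  26]
 [ 12  13   9  25  19  23  27  93  88  88  27 117  15  92  87  89  29  22  22  23  53  53  44]
 [106  72  10  24  24  22  22  90  87  87  25 114  12  91  89  88  37  21  25  23   8  43   8]
 [229 139 109  26  22  25  21  91  87  88   9 105  12  94  88  88  55  22  21  22  22  18   8]
 [253 252 255  20  27  26  20  85  94  92   8 197  12 109  90 101  71  24  22  25  38 105  91]]
```

Call:
move_arm --gripper '[0,0,0,0,0,0,0,0]' --pt "0 0 -0.8" --pt "0 0 -0.8" --pt "0 0 -0.8" --pt "0 0 -0.8" --pt "0 0 -0.8" --pt "0 0 -0.8" --pt "0 0 -0.8" --pt "0 0 -0.8" --twist '[0,0,0,0,0,0,0,0]' --squeeze 100

```text
clock: 24.7
position: [0.5033, -0.0193, 0.143]
tool_rot: [3.142, 0.0, 1.703]
force: [-0.6, -1.1, -1.1]
grip_width: 0.0012
finger_force: 57.5
```

Call:
move_arm --gripper '[0,0,0,0,0,0,0,0]' --pt "0 0 -0.8" --pt "0 0 -0.8" --pt "0 0 -1" --pt "0 0 -1" --pt "0 0 -1" --pt "0 0 -1" --pt "0 0 -1" --pt "0 0 0" --twist '[0,0,0,0,0,0,0,0]'

```text
clock: 25.5
position: [0.5039, -0.0193, 0.2097]
tool_rot: [3.14, -0.0, 1.703]
force: [-0.3, 0.5, -1.3]
grip_width: 0.0013
finger_force: 57.4
```

Run:
```python
from h import *
from workcell import monitor
s=monitor.observe(); print(s["position"],s["force"],s["moment"],s["grip_width"],s["clock"])
g=grab("side","16"); im=g["img"].astype(int)
# bright low-sat pixels above/around bore region and changed ones vs side14
d=np.abs(im-load("side14")["img"].astype(int)).sum(2); m=((d>90)&(im.min(2)>140)).astype(np.uint8)
n,l,st,c=cv2.connectedComponentsWithStats(m)
for i in range(1,n):
    if st[i,4]>8: print(st[i],c[i].round())
a=load("wrist15"); f=grab("wrist","16"); fi=f["img"].astype(int); m=((fi.max(2)-fi.min(2)<30)&(fi.min(2)>150)).astype(np.uint8)
n,l,st,c=cv2.connectedComponentsWithStats(m)
for i in range(1,n):
    if st[i,4]>60: print("w",st[i],c[i].round())
print("tcp side px",proj(g,s["position"]).round())
```

```text
[ 0.50390698 -0.01932504  0.20966022] [-0.34591235  0.53870159 -1.26722121] [-0.04254542 -0.01761362  0.03902112] 0.0013337552194164623 25.5
[166   0  50  50 647] [192.  21.]
[281   0   9   6  27] [284.   1.]
[274   2   6  11  22] [277.   7.]
[215  29  11  27 139] [221.  41.]
[225  41  32  43 792] [241.  64.]
[273  59  51  53 484] [312.  83.]
[251  88   6   5  12] [254.  89.]
[253  93   3  11  18] [254.  98.]
[301 115   3   5  12] [302. 117.]
[ 97 140  13  13  83] [103. 146.]
[282 167  12  18  58] [289. 177.]
[163 168  26  10  68] [177. 172.]
[249 189  18   4  35] [257. 191.]
[266 199  13  11  82] [271. 205.]
[148 201  31   6  91] [164. 204.]
[253 201  12  12  56] [260. 207.]
[184 203  10   5  29] [187. 205.]
[236 212  18  13  92] [246. 218.]
[ 34 280  16  35  45] [ 40. 297.]
[ 20 340   7  10  13] [ 23. 344.]
[ 29 350   5   7  11] [ 31. 353.]
w [455   0   8  43 113] [458.  23.]
w [ 478   86   33   66 1301] [495. 120.]
w [218  99  29  13 147] [228. 102.]
w [ 273  100  116  203 1191] [357. 204.]
w [198 104  50  28 139] [216. 119.]
w [ 213  107  135  127 5388] [278. 176.]
w [266 153  28  27 470] [279. 166.]
w [164 176  23  89 602] [172. 226.]
w [274 269   3  49 110] [275. 297.]
w [126 271  37  12 104] [143. 276.]
w [552 299   8  16  63] [556. 307.]
w [540 323  20  24 195] [549. 335.]
w [529 345  18  22 149] [538. 355.]
w [517 369  12  12  62] [522. 375.]
tcp side px [280. 183.]
```

```bash
python3 -c "
from plan import plan
plan([(.456,.291,.15,97.5,9),(.456,.291,.04,97.5,5),(.456,.291,.010,97.5,3)])"
```

```text
[[3.5, -0.1, 0.6], [3.5, -0.1, 0.7], [3.5, -0.1, 0.6], [3.5, -0.0, 0.7], [3.5, -0.1, 0.6], [3.5, -0.0, 0.7], [3.5, -0.1, 0.6], [3.4, -0.0, 0.7]] [0.0, 0.0, 0.0, 0.0, 0.0, 0.0, 0.0, 0.1]
[[3.5, -0.1, 0.6], [-0.0, 0.0, 2.2], [-0.0, 0.0, 2.2], [-0.0, 0.0, 2.2], [-0.0, 0.0, 2.2], [-0.0, 0.0, 2.2], [-0.0, 0.0, 1.0], [-0.0, 0.0, 1.0]] [0.0, 0.0, 0.0, 0.0, 0.0, 0.0, 0.0, 0.0]
[[-0.0, 0.0, 1.0]] [0.0]
end [0.4559 0.2912 0.0104] 97.5
```

Call:
move_arm --gripper '[0,0,0,0,0,0,0,0]' --pt "2.5 -0.1 0.6" --pt "3.5 -0.1 0.7" --pt "3.5 -0.1 0.6" --pt "3.5 0 0.7" --pt "3.5 -0.1 0.6" --pt "3.5 0 0.7" --pt "3.5 -0.1 0.6" --pt "3.4 0 0.7" --twist '[0,0,0,0,0,0,0,0]'

```text
clock: 26.4
position: [0.4621, 0.248, 0.1555]
tool_rot: [-3.141, 0.0, 1.704]
force: [1.0, 0.1, -0.5]
grip_width: 0.0014
finger_force: 57.5
```

Call:
move_arm --gripper '[0,0,0,0,0,0,0,0]' --pt "3.0 -0.1 0.6" --pt "1.5 0 2" --pt "0 0 2" --pt "0 0 2" --pt "0 0 2" --pt "0 0 1.5" --pt "0 0 1" --pt "0 0 0" --twist '[0,0,0,0,0,0,0,0]'

```text
clock: 27.2
position: [0.4552, 0.2906, 0.044]
tool_rot: [-3.14, 0.001, 1.703]
force: [0.7, -0.0, -0.3]
grip_width: 0.0014
finger_force: 57.5
```

Run:
```python
from h import *
from workcell import monitor
s=monitor.observe(); print(s["position"],s["force"],s["grip_width"])
f=grab("wrist","17"); fi=f["img"].astype(float).mean(2)
c=[plane(f,u,v,.022).round(3) for u,v in ((1,1),)]
for p in ((.5484,.3835,.022),(.5179,.2259,.022),(.3572,.2562,.022),(.3863,.4066,.022)): print("tray corner px",proj(f,p).round())
a=load("wrist16")["img"].astype(int); b=f["img"].astype(int); m=((np.abs(a-b).sum(2)<45)&(b.min(2)>120)&(b.max(2)-b.min(2)<30)).astype(np.uint8); m[300:]=0
n,l,st,c=cv2.connectedComponentsWithStats(m)
for i in range(1,n):
    if st[i,4]>60: print("w",st[i],c[i].round())
```

```text
[0.45519104 0.29057479 0.0439744 ] [ 0.6645191  -0.00644871 -0.26024672] 0.0014287944305227355
tray corner px [462. 114.]
tray corner px [355. 349.]
tray corner px [113. 278.]
tray corner px [171.  24.]
w [227 136  30  35 450] [239. 150.]
w [168 155  13  39  67] [173. 173.]
```

Run:
```python
from h import *
np.set_printoptions(linewidth=250)
a=load("top")["img"].astype(int).mean(2); t=grab("top","17"); b=t["img"].astype(int).mean(2)
print(a[206:216:1,290:312:1].astype(int)); print(b[206:216:1,290:312:1].astype(int))
w=load("wrist17")["img"].astype(int); g=w.mean(2)
print(g[90:300:6,150:400:8].astype(int))
```

```text
[[122  66  42  41  50  44  48  48  39  54  25  28  21  23  68 140 198 226 239 243 240 230]
 [172 107  50  34  51  47  44  42  47  41  42  29  28  23  53 127 184 217 236 242 241 231]
 [193 142  77  44  37  39  55  53  60  71  58  67  65  70  95 141 183 208 232 241 241 228]
 [211 170  98  45  43  62  93 119 132 144 147 146 155 153 169 183 193 205 228 240 241 233]
 [217 181 110  45  51  98 153 180 195 200 203 199 198 197 199 198 187 193 225 242 242 238]
 [215 182 112  45  47 117 172 194 201 199 199 193 190 176 166 155 143 178 224 242 244 239]
 [214 174 103  43  44  89 135 151 153 148 143 137 131 117  91  78  97 171 224 242 244 240]
 [202 160  88  34  33  56  68  77  76  71  64  62  56  42  32  36  99 184 228 241 244 240]
 [181 121  57  38  49  45  42  45  47  43  47  26  27  21  30  43 123 193 229 241 244 240]
 [140  78  41  38  46  50  47  47  47  42  44  40  21  27  31  58 132 204 234 243 243 238]]
[[128  68  50  49  42  46  45  47  48  50  35  35  33  32  26  59 152 216 240 247 244 231]
 [175 108  57  41  50  46  48  47  55  52  37  29  32  28  34  53 130 204 236 246 245 234]
 [200 1
[... 213 characters left out ...]
 45  42  37  29  30  33  38  83 172 227 246 245 240]
 [219 183 118  54  44  48  48  51  48  47  46  41  27  28  36  36  91 174 228 244 247 243]
 [217 180 113  52  39  49  48  47  49  51  46  43  34  11  24  33  91 181 229 246 247 242]
 [206 161  90  40  44  52  50  45  54  50  43  37  37  33  32  49 108 189 230 245 246 243]
 [189 123  63  45  49  38  44  48  51  46  46  37  39  25  33  43 122 197 233 245 246 243]
 [143  85  42  42  37  48  51  47  53  55  43  31  31  27  33  51 137 208 237 245 247 242]]
[[157  78 153 ...  71 192  42]
 [194  79 190 ...  72  95 183]
 [162  75 189 ... 121 130  55]
 ...
 [ 56 208  83 ...  55  56 143]
 [ 61  60  51 ...  55  51  61]
 [ 62  62  65 ...  56 230  61]]
```

The ring is gone from the bore and is held over the tray. Lowering and releasing.

Call:
move_arm --gripper '[0,0,0,0,0,0]' --pt "0 0 1.0" --pt "0 0 0.8" --pt "0 0 0.7" --pt "0 0 0.6" --pt "0 0 0.5" --pt "0 0 0" --twist '[0,0,0,0,0,0]'

```text
clock: 27.9
position: [0.4556, 0.2909, 0.0086]
tool_rot: [-3.141, 0.0, 1.703]
force: [0.6, -1.0, -0.5]
grip_width: 0.0015
finger_force: 57.4
```

Call:
move_arm --gripper '[0,0.08,0.14,0.2,0.2,0.2,0.2,0.2]' --pt "0 0 0.3" --pt "0 0 0" --pt "0 0 0" --pt "0 0 0" --pt "0 0 0" --pt "0 0 0" --pt "0 0 -1" --pt "0 0 -2" --twist '[0,0,0,0,0,0,0,0]'

```text
clock: 28.7
position: [0.4553, 0.2906, 0.0362]
tool_rot: [-3.14, 0.001, 1.703]
force: [1.3, -0.7, 0.5]
grip_width: 0.0172
finger_force: 0.0
```

Call:
move_arm --gripper '[0.2,0.2,0.2,0.2,0.2,0.2,0.2,0.2]' --pt "0 0 -3" --pt "0 0 -4" --pt "0 0 -4" --pt "0 0 -4" --pt "-4 0 0" --pt "-4 0 0" --pt "-4 0 0" --pt "0 0 0" --twist '[0,0,0,0,0,0,0,0]'

```text
clock: 29.5
position: [0.4723, 0.167, 0.1874]
tool_rot: [3.141, 0.001, 1.697]
force: [0.7, 1.0, 0.3]
grip_width: 0.0175
finger_force: 0.0
```

Run:
```python
from h import *
from workcell import monitor
s=monitor.observe(); print(s["position"],s["force"],s["grip_width"])
f=grab("wrist","18"); a=grab("top","18"); g=grab("side","18")
# tray region diff vs start
for n,x in(("side",g),("top",a)):
    d=np.abs(x["img"].astype(int)-load(n)["img"].astype(int)).sum(2); r=(slice(150,225),slice(125,220)) if n=="side" else (slice(185,280),slice(105,195))
    m=(d[r]>45); ys,xs=np.nonzero(m); print(n,len(ys),xs.min()+r[1].start,xs.max()+r[1].start,ys.min()+r[0].start,ys.max()+r[0].start)
    for row in m[::3,::2]: print("".join(".#"[int(v)] for v in row))
for u,v in ((0,0),): pass
# hook pick in side view: handle ends
h=g["img"].astype(int); m=(h.max(2)<60).astype(np.uint8); cs,_=cv2.findContours(m,0,1)
for k in cs:
    q=cv2.minAreaRect(k)
    if 150<cv2.contourArea(k)<800 and q[0][0]>300 and q[0][1]>280: print("pick",[ (p.round(),plane(g,*p,.01).round(3)) for p in cv2.boxPoints(q)])
```

```text
[0.47227199 0.16702103 0.18738642] [0.69348788 1.00067342 0.28976971] 0.017506281631574704
side 2509 125 217 150 204
#########################...........###########.
#########################............#########..
#################.###.####...........#########..
##########################............#####.....
##########################..#...........##......
#############################...................
#############################.....#.............
#############################..###.#............
###################################.#...........
########....########################............
#............#######################............
...............#.##################.............
..................################..............
...................##########..####.............
.............##..#############....#.............
.................##########.#####...............
..............#......#..#....#.#................
................................................
..................###...........................
................................................
...
[... 1328 characters left out ...]
.#########################################
#.##################################.########
##.##########################################
###################################.#########
########.##########################.#########
#############################################
#####################.############.##########
###########################.######.##########
#############################################
pick [(array([333., 353.], dtype=float32), array([ 0.373, -0.293,  0.01 ])), (array([365., 323.], dtype=float32), array([ 0.473, -0.297,  0.01 ])), (array([373., 332.], dtype=float32), array([ 0.467, -0.321,  0.01 ])), (array([341., 361.], dtype=float32), array([ 0.369, -0.316,  0.01 ]))]
```

Call:
move_arm --gripper '[0.2,0.2,0.2,0.2,0.2,0.2,0.2,0.2]' --pt "-4 0 -1" --pt "-4 0 -1" --pt "-4 0 -1" --pt "-4 0 0" --pt "-4 0 0" --pt "-4 0 0" --pt "-4 0 0" --pt "-4 0 0" --twist '[0,0,0,0,0,0,0,0]'

```text
clock: 30.45
position: [0.5146, -0.1453, 0.2165]
tool_rot: [3.141, -0.0, 1.706]
force: [1.9, 0.1, 1.3]
grip_width: 0.017
finger_force: 0.0
```

Run:
```python
from h import *
a=grab("top","19"); g=grab("side","19")
for n,x in(("top",a),("side",g)):
    r=(slice(150,222),slice(125,220)) if n=="side" else (slice(185,280),slice(105,195))
    im=x["img"].astype(int).mean(2)[r]; d=im-load(n)["img"].astype(int).mean(2)[r]
    for row in d[::3,::2]: print("".join("#" if v<-18 else "+" if v>14 else "." for v in row))
for n,x in(("top",a),):
    for u,v in ((235,131),): print(x["img"][v,u])
```

```text
.....................................########
....................................#########
...................................##########
..................................###########
................................#############
................................#############
...............................##############
..............................##########.####
..............................##########.####
......................#......################
.............................##########.#####
................#...........###########.#####
..........................###################
.........................#############.######
.......................######################
......................#######################
.....................################.#######
...........#.......##################.#######
..................##################.########
................####################.########
...............##############################
.............######################.#########
............#######################.#########
..........################################
[... 858 characters left out ...]
...
......+.+.+++...............#........+.++.......
...+++.++.+.....+#.............#......+..#+.....
.....+..............+...........#....###..######
.....#..........................#########..#####
####..##########################################
#####..#########################################
######..########################################
#######..#######################################
########..######################################
#########..#####################################
###########..###################################
###########...##################################
#############.##################################
##############.#################################
[61 58 60]
```

Run:
```python
from h import *
f=load("wrist18"); c=np.array([.4523,.3175,.0055])
print("ctr",proj(f,c).round(),[proj(f,c+[dx,dy,0]).round() for dx,dy in((.0488,0),(-.0488,0),(0,.0488),(0,-.0488))])
im=cv2.GaussianBlur(f["img"],(3,3),0); g=cv2.cvtColor(im,cv2.COLOR_RGB2GRAY)
u,v=proj(f,c).astype(int); R0=int(np.hypot(*(proj(f,c+[.0488,0,0])-proj(f,c))))
x=g[max(0,v-110):v+110:4,max(0,u-130):u+130:3].astype(int); md=np.median(x); print(R0,md)
for row in x: print("".join(".:-=+*#%@"[min(8,int(p/29))] for p in row))
```

```text
ctr [274.  38.] [array([323.,  45.]), array([225.,  34.]), array([280.,  -6.]), array([267.,  85.])]
49 128.0
-=--===-==--------#=-%%@@@@@@@@@%@#%@@@@@@@@%********+=******************@#=+++*+------
-======-===------=%-=@%%%%@@@@@%%*@@@@@@@@@@***********=+***************%@@@%+-%-------
==-===--==-------#=-%%%@@@@@@@%%%@@@@@@@@@@@*************+*************%@@@@@=+*-------
==-===--==------=%-=@@@@@%@@@%%%@@@@@@@@@@%**************++**********%@@@@@@#-%=-------
==-===-===------#=-%@@@@@@@@%%#@@@@###@@@%****************++*********#@@@@@@+=#--------
======-===-----=%-+@@@@@@@@%@#@@@@*****#*******************=**********@@@%**-%==-------
======-===-----%=-%@@@@@%@@%%@@@@@**************************+**************+=%-=--==---
=====--===----=%-+@@@@@@@@@@#@@@@@**************************+**************-+========--
=-===-===-----%=-%@@@@@@@@%@%@@@@@****************************************+=*========--
=-===-===----=%-+@@@@@@@@@%%%@@@@@*********%*****************+************=+===========
=====-===----%=-%@@@@@@@@@%%#@@@@%**********%%#***************************=*===========
====--===---=%-+@@@@@@
[... 1565 characters left out ...]
==========-=========--=====-================*%%#**********@@@*=%============-=--==--
==========-==-=========--==========================*%%#*********=#+==============-==---
=======================-==============================+#%%*****+=%==============--=----
============-=============================================+%%#*=#+============-=-------
=========-==-=================================================*#%=============-=-------
=========-==-================================================================---------=
=========-==-================================================================---------=
=========-==-=========-===================================================-==-=-------=
```

The ring's arcs sit at u≈228 and u≈324, against a prediction of 225 and 323 for a ring flat on the tray floor. The pick is flat on the bench and the arm is clear, so I'm handing in.

```bash
python3 -c "
from workcell import bot
print(bot.job_done())"
```

```text
the job is handed in; nothing more can be done
None
```

The job is handed in, at about 30 s of the 67 s allowed: I lifted the ring's tail out with the hook pick, laid the pick back on the bench and set the ring down in the tray, where the last wrist frame showed it flat inside; no verdict came back.

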